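# Feed a latch block into the guarded fixture

### The job

Pull up the red spring plunger knob and slide the orange cover fully open until the plunger drops in and locks it there; then take the yellow latch block from the rack, set it down on the white pad to change your grip, and lay it lengthwise in the open loading bay. With the push stick, push the block through the guide channel until it is fully home against the red stop, then lay the stick back on its black mat. Leave the cover locked open, and leave the two black blocks and the black wheel where they are.

Things in the scene. Friction and masses are not known exactly. Their poses are not given: they have to be found in the camera images.
- fixture: Feeding fixture, fixed: dark base plate 12 mm thick (y = -110 to 114 mm) with aluminium rails and white guide walls. Origin: on the bench, under the middle of the loading bay; z up. Parts are fed along its +y, the cover opens to its +x (away from the robot). The guide channel runs along the line x = 0, floor at z = 12 mm.
- bay (a point): Middle of the loading bay, on the channel floor (fixture x = 0, y = 0, z = 12 mm). Here, and back to y = -105 mm, the channel is 32 mm wide between white walls with tops at z = 26 mm, 10 mm thick. The bay is the 64 mm (y = -32 to 32) between two rails.
- rail_gap (a point): Middle of the channel where it passes the rear rail (fixture x = 0, y = -42, z = 12 mm). Two rails, y = -52 to -32 and 32 to 52 mm, tops at z = 46 mm, reach from x = -55 to 155 mm and carry the cover. Where the channel crosses a rail there is a gap 32 mm wide, open at the top once the cover is open: the stick enters here.
- tunnel_mouth (a point): Mouth of the tunnel (fixture x = 0, y = 52, z = 12 mm). From y = 32 to 52 mm the channel narrows like a funnel from 32 to 27 mm; from y = 52 to 96 mm it is a tunnel 27 mm wide, 34 mm high, under two grey roof strips (tops at z = 51 mm, slit of 10 mm between them), closed by a red stop block with its face at y = 96 mm.
- part_home (a point): Where the origin of the yellow latch block lies when it is fully home against the red stop (fixture x = 0, y = 74 mm, z = 12 mm).
- cover (a joint): Slide of the orange cover plate (80 x 108 x 5 mm, top at z = 51.5 mm) over the loading bay: 0 closed, 0.095 m fully open (end stop), moving to the fixture's +x. At 0 it spans fixture x = -35 to 45, y = -54 to 54 mm. Friction about 1 N. At both ends the plunger's pin locks it.
- plunger (a joint): Lift of the red spring plunger, mounted on the cover and riding with it: 0 down, 0.012 m right up. Spring 4 N (down) to 8 N (up). The pin goes 8 mm into the rail: hold it up by more than 8 mm while the cover starts to slide. Let go between the holes it rides on the rail; over a hole it drops back to 0. The hole for fully open leaves the cover 2 mm play.
- knob_grip (a point): Middle of the red plunger knob, where to grip: upright round knob, diameter 22 mm, 25 mm tall (12.5 mm above and below this point). Under it a steel collar 20 mm wide and 6 mm high stands on the cover. Cover closed, knob down: fixture x = 28, y = -42, z = 72.5 mm; cover open: x = 123 mm.
- rack: Grey stock rack, fixed: base plate 60 x 148 x 4 mm with four ribs (36 mm long in x, 16 mm thick in y, tops at z = 28 mm) making three slots 28 mm wide along x at y = -44, 0 and 44 mm. Origin under its middle. Each slot holds one block, whose ends stick out 4 mm past the ribs: in the rack the blocks can be taken only by their two ends.
- latch: Yellow latch block, 44 (x) x 24 (y) x 30 (z) mm, about 70 g, loose. Origin: centre of its underside, z up. It starts in one of the three slots of the rack (any of them), its x along the rack's x.
- blank_a: Black block of the same size, in another slot of the rack: to be left there.
- blank_b: Black block of the same size, in another slot of the rack: to be left there.
- pad: White set-down pad, fixed, 80 x 80 x 4 mm. Origin under its middle.
- stick: Push stick, loose, about 80 g: white bar 18 mm wide, 16 mm high with a blue handle 50 mm long, 18 mm wide, 34 mm high. Origin: underside, 20 mm ahead of the handle's middle; x points to the nose. The white bar reaches from the handle to x = 145 mm (flat nose); the blue handle spans x = -45 to 5 mm. Centre of mass near x = 10 mm. It starts lying on its mat, handle up.
- stick_nose (a point): Middle of the push stick's flat nose, 145 mm ahead of the stick's origin and 8 mm above its underside.
- stick_mat: Black rubber mat of the push stick, fixed, 240 (x) x 80 (y) x 4 mm. Origin under its middle.
- wheel: Loose black wheel, 76 mm across, 30 mm high, lying flat: leave alone. Origin under its middle.
Not all that is in view belongs to the job. Of the things that look like the latch, take the one that is farthest to the robot's right at the start. Of the things shaped like the stick, the white one is meant.

How it is judged:
By the outcome, as a careful person would: the job done as asked, in the order asked, and still so for the second after the job is handed in, with the robot touching nothing.
It also fails if it takes over 72 s, if anything falls off the work surface, if the arm or the gripper's body presses on something with over 40 N, if the wrist force passes 120 N, or if a joint passes its speed limit or range.

### The arm

A 6-joint arm with a two-finger parallel gripper is mounted at the origin on the work surface. World frame = base frame: x ahead of the robot, y to its left, z up, the work surface at z = 0. Lengths are in m, angles in rad, forces in N, time in s.
With the tool pointing down it reaches from about 0.375 to 0.975 m from the base axis. Payload 3.8 kg.
Tool frame: the origin (TCP) lies midway between the tips of the shut fingers; the grasp point (between the pads) lies 19 mm behind it; z points along the fingers, y is the line along which they close (so a half turn about z gives the same grasp; the last joint's range is limited). The gripper opens to 85 mm and grips with 20 to 120 N. Pads are 22 mm wide; open, the fingers measure 114 mm over their backs; the gripper's body (76 mm by 85 mm) begins 54 mm behind the grasp point. The pads swing forward as they close: fully open they stand 13 mm farther back than shut.
Start: joints at [-1.341, 0.264, 1.604, -0, 1.274, -0.037], TCP at [0.178, -0.651, 0.231] pointing down, gripper open.
Joint ranges: [-2.63, 2.63], [-0.94, 2.18], [0.31, 2.57], [-1.31, 4.45], [0, 2.66], [-2.55, 2.55]. Speed limits (rad/s): [2.57, 2.57, 3.14, 3.14, 3.14, 3.14].

### API

Orientations are given as a rotation vector (axis times angle).
In Python, from workcell import status, read_camera, workorder, masks_of gives the robot as it stands.
- The arm moves only by the tool drive_tool, never from a script. Its argument "rows" is a list of rows, each a list of 7 numbers: the turn, a rotation vector about the tool's x, y, z in degrees, then the shift along the tool's x, y, z in m, then the opening, from 0 (shut) to 1 (fully open). In form: [[ax, ay, az, tx, ty, tz, claw], ...]. A call has 1 to 8 rows; each row shifts and turns the commanded pose from where the row before left it, along the tool's axes as they then stand; what a row does not reach is not made up. A row lasts 1/12 s, in which the tool goes at most 41.7 mm and 7.16 degrees, less where a joint would pass 70% of its speed; a pose out of reach is approached as far as the arm can. A call is refused whole if a number of a shift passes 0.0417 or a number of a turn 7.16, either way. A call with a gripper value outside its range is refused whole. The fingers move at their own pace and stop on an object; "force" is the grip in N (left out, the last holds). Time passes only in rows, so rows that do not move let the fingers close. It gives the time, the measured TCP pose, the force, the opening and the grip force at its end, in the units of the state.
- status.read_state(): the state, without advancing time (a new reading comes with each control period).
- read_camera(name): name is "side" or "top"; returns a dict with "color" (384x512x3 uint8, red, green, blue), "intrinsics" (3x3 intrinsics, pixels), "D" ([k1, k2, p1, p2, k3] as OpenCV has them; the pictures are not rectified), "world_from_camera" (4x4, takes a point from camera to world coordinates). Camera axes: x right, y up, looking along -z (the intrinsics and any distortion apply to the point x, -y, -z); pixel columns grow to the right and rows downward; lengths in m; the calibration is good to about 2 mm. A picture is of the moment at which its call begins. There is no depth.
- workorder.finish_job(): hands the job in; it is judged then, once.
Trained networks look in a picture, given as the dict that the camera call returned (one of the last four; its "shot" number tells which), for a name from the list of things; names that differ only in an ending like _2 or _b are one class to them, and where a whole thing is asked for, a point or a joint stands for the part that bears it (a point fixed in the world has none). Each returns a list of dicts, best first, with "score" (0 to 1); they miss things now and then, are a little off and sometimes report something else, mostly with a low value. They report only what shows in the picture. A call takes as long as a camera call. They do not tell look-alikes from the thing itself.
- masks_of(picture, name): "mask" (384x512 bool, what is visible of it) and "bbox" ([left, top, right, bottom] in pixels, round what is visible of it).
The state is a dict: "time": time; "q": joint angles; "joint_vel": joint speeds; "joint_torque": joint torques, N m; "tool_pos": TCP position; "tcp_rot": TCP orientation; "wrist_force": force on the tool from outside, world axes, zero at the start; "torque": the same for the moment, N m; "width": opening from 0.0 (shut) to 1.0 (fully open); "grip_force": force on a finger pad.
Only numpy, scipy, OpenCV 4.12 (cv2) and the standard library are available. Lean on these libraries where they do the work, as an engineer would, in place of code of your own. Each camera call takes 0.05 s, during which the arm holds its last target. There are 200 camera calls.

## Working session

There is one attempt and no reset: what is moved stays moved. The work goes in short steps, Python scripts to look and compute and a tool call to move; the robot and the scene stay as the last step left them, time stands still between calls to the robot, and variables do not carry over. Pictures are saved under pics/ and viewed, at most 10 in all, crops included, and the job is handed in when it is done.

Besides the shell and the picture viewer there is one more tool, called after "Request:" by a JSON object that holds its "api" and its "payload". drive_tool: Moves the arm, as the interface text tells. Its arguments: {"type":"object","properties":{"rows":{"type":"array"},"force":{"type":"number"}},"required":["rows"]}

```bash
ls; mkdir -p pics; python3 - <<'E'
from workcell import status, read_camera, masks_of
import cv2,numpy as np
print(status.read_state())
for n in ("side","top"):
    p=read_camera(n); cv2.imwrite(f"pics/{n}0.png",p["color"][...,::-1])
    print(n,p["intrinsics"].tolist(),p["D"],np.round(p["world_from_camera"],4).tolist())
    for k in ("fixture","cover","plunger","rack","latch","blank_a","pad","stick","stick_mat","wheel"):
        print(k,[(round(d["score"],2),[int(v) for v in d["bbox"]]) for d in masks_of(p,k)][:6])
E
```

```text
pics
{'time': 0.0, 'q': array([-1.34090222e+00,  2.64731922e-01,  1.60536430e+00, -9.45944832e-07,
        1.27370681e+00, -3.68999256e-02]), 'joint_vel': array([-6.78492107e-05, -1.36818176e-03,  1.29475857e-03, -1.17013898e-03,
        7.21085827e-04,  8.98711532e-05]), 'joint_torque': array([ 3.91789390e-04, -5.15114093e+01, -3.67311323e+01, -1.03819687e-04,
        1.28514413e-02,  1.36162335e-07]), 'tool_pos': array([ 0.17778917, -0.65041062,  0.22998157]), 'tcp_rot': array([-3.11150158e+00, -4.17545119e-01,  3.35702733e-04]), 'wrist_force': array([ 0.05792463,  0.39231739, -0.19343676]), 'torque': array([ 0.00221025, -0.04153186,  0.04704734]), 'grip_force': 0.0, 'width': 1.000935713849806}
side [[357.2409881763262, 0.0, 255.82277699766897], [0.0, 357.2409881763262, 186.4390127740227], [0.0, 0.0, 1.0]] [-0.10669974  0.          0.          0.          0.        ] [[-0.8984, 0.2544, -0.358, 0.0891], [-0.4391, -0.5055, 0.7427, 0.8043], [0.008, 0.8245, 0.5658, 0.6532], [0.0, 0.0, 0.0, 1.0]]
fixture [(0.64, [187, 168, 269, 227]), (0.45, [264, 138, 311, 159])]
cover [(0.92, [211, 17
[... 681 characters left out ...]
 0.         0.         0.         0.        ] [[0.0226, 0.9938, -0.1091, 0.3664], [-0.9997, 0.022, -0.0069, 0.0529], [-0.0045, 0.1092, 0.994, 1.066], [0.0, 0.0, 0.0, 1.0]]
fixture [(0.95, [221, 128, 298, 207])]
cover []
plunger [(0.65, [239, 160, 278, 192])]
rack [(0.88, [138, 182, 186, 205]), (0.24, [367, 159, 393, 218])]
latch [(0.71, [138, 185, 149, 201]), (0.67, [106, 202, 123, 223]), (0.49, [108, 176, 121, 193])]
blank_a [(0.48, [135, 186, 149, 201]), (0.29, [219, 130, 297, 207])]
pad [(0.92, [185, 127, 216, 152]), (0.27, [370, 161, 393, 221])]
stick [(0.84, [335, 257, 386, 308]), (0.67, [370, 162, 393, 219])]
stick_mat [(0.66, [363, 151, 398, 229])]
wheel [(0.71, [325, 119, 349, 147])]
```

```bash
python3 - <<'E'
import cv2
a=cv2.imread("pics/top0.png")[105:325,90:410]; cv2.imwrite("pics/t1.png",cv2.resize(a,None,fx=2.5,fy=2.5,interpolation=cv2.INTER_CUBIC))
a=cv2.imread("pics/side0.png")[130:340,120:390]; cv2.imwrite("pics/s1.png",cv2.resize(a,None,fx=2.8,fy=2.8,interpolation=cv2.INTER_CUBIC))
E
```

```text
(no output)
```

View pics/t1.png

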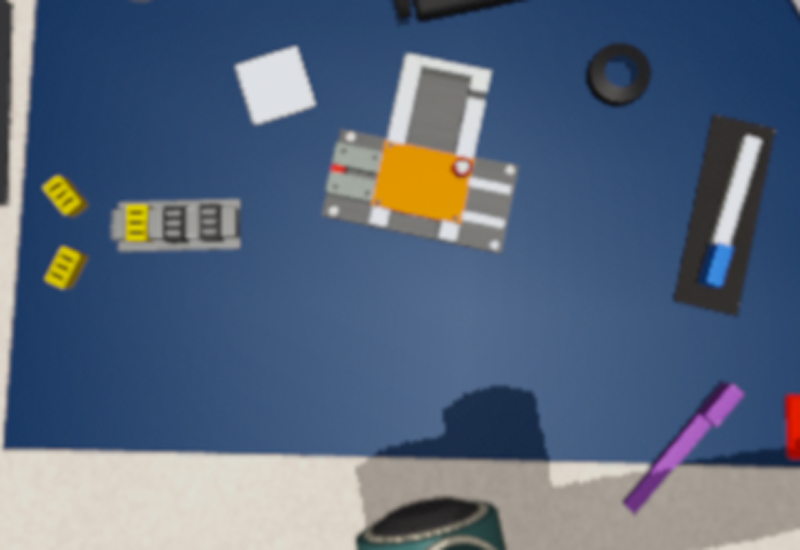

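View pics/s1.png

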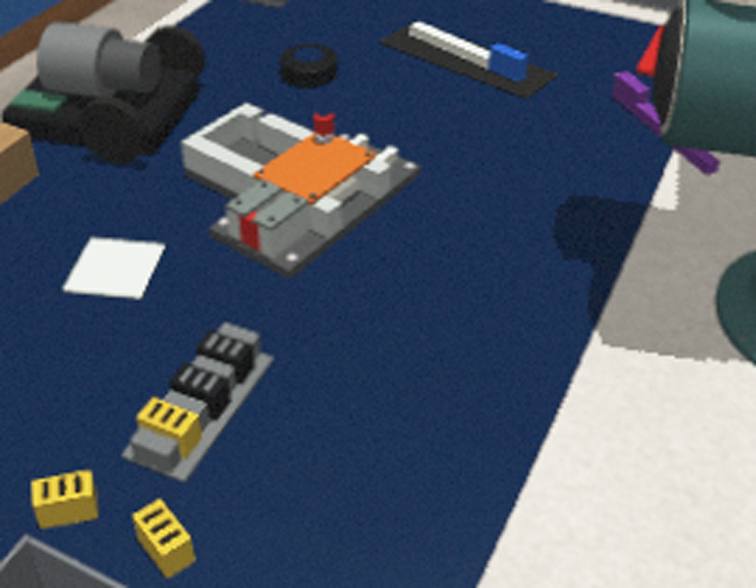

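In the top picture (full-frame pixels) the yellow candidates are the rack-end block at (145,194), a loose one at (116,183) and another at (116,212). Image right is the robot's right, so I take the rack block at (145,194). The stick candidates are white with a blue handle at (381,190) and purple at (360,283), so I take the white one. The plunger knob is at (275,172), at the cover's right corner, and the cover opens upward in the image.

```bash
cat > h.py <<'E'
import cv2,numpy as np
from scipy.optimize import minimize
from workcell import status, read_camera, masks_of
class Cam:
    def __init__(s,n):
        s.p=read_camera(n); s.im=np.ascontiguousarray(s.p["color"]); s.K=np.array(s.p["intrinsics"]); s.D=np.array(s.p["D"])
        s.W=np.array(s.p["world_from_camera"]); s.hsv=cv2.cvtColor(s.im,cv2.COLOR_RGB2HSV)
    def proj(s,P):
        c=(np.asarray(P)-s.W[:3,3])@s.W[:3,:3]; c=c*[1,-1,-1]
        return cv2.projectPoints(c.reshape(-1,1,3),np.zeros(3),np.zeros(3),s.K,s.D)[0].reshape(-1,2)
    def ray(s,px,z):
        u=cv2.undistortPoints(np.float64(px).reshape(-1,1,2),s.K,s.D).reshape(-1,2)
        d=np.c_[u[:,0],-u[:,1],-np.ones(len(u))]@s.W[:3,:3].T
        return s.W[:3,3]+d*((z-s.W[2,3])/d[:,2])[:,None]
    def sel(s,lo,hi,box):
        m=cv2.inRange(s.hsv,np.array(lo),np.array(hi)); k=np.zeros_like(m); l,t,r,b=box; k[t:b,l:r]=m[t:b,l:r]; return k>0
def box(x0,x1,y0,y1,z0,z1): return np.array([[x,y,z] for x in(x0,x1) for y in(y0,y1) for z in(z0,z1)])/1000.
def cyl(x,y,r,z0,z1): return np.array([[x+r*np.cos(a),y+r*np.sin(a),z] for a in np.linspace(0,6.28,25) for z in(z0,z1)])/1000.
def place(P,v):
    c,s=np.cos(v[2]),np.sin(v[2]); z=v[3] if len(v)>3 else 0
    return P@np.array([[c,-s,0],[s,c,0],[0,0,1]]).T+[v[0],v[1],z]
S=6
def fit(obs,parts,v0,step=None):
    """obs: list of (cam,mask). least area mismatch of the rendered silhouette; v = x,y,yaw[,z]"""
    def cost(v):
        e=0
        for c,m in obs:
            im=np.zeros((384*S,512*S),np.uint8) if False else None
            ys,xs=np.where(m); t,b,l,r=ys.min()-8,ys.max()+9,xs.min()-8,xs.max()+9
            im=np.zeros(((b-t)*S,(r-l)*S),np.uint8)
            for P in parts:
                q=(c.proj(place(P,v))-[l-.5,t-.5])*S-.5
                cv2.fillConvexPoly(im,cv2.convexHull(np.round(q*16).astype(np.int32)),255,shift=4)
            a=cv2.resize(im,(r-l,b-t),interpolation=cv2.INTER_AREA)/255.
            e+=np.abs(a-m[t:b,l:r]).sum()/m.sum()
        return e
    best=None
    st=[.006,.006,.1,.006][:len(v0)]
    for k in range(3):
        x0=np.array(v0 if best is None else best.x,float)
        sim=np.vstack([x0]+[x0+np.eye(len(x0))[i]*st[i]/(k+1)*(-1)**k for i in range(len(x0))])
        best=minimize(cost,x0,method="Nelder-Mead",options=dict(initial_simplex=sim,xatol=1e-5,fatol=1e-5))
    return best.x,best.fun
E
cat > m1.py <<'E'
from h import *
T,Sd=Cam("top"),Cam("side")
def run(name,parts,mt,ms,z,yaw):
    ys,xs=np.where(mt); p=T.ray([[xs.mean(),ys.mean()]],z)[0]
    if callable(yaw): yaw=yaw
    for lab,obs in(("top",[(T,mt)]),("side",[(Sd,ms)]),("both",[(T,mt),(Sd,ms)])):
        v,f=fit(obs,parts,[p[0],p[1],np.radians(yaw)]); print(name,lab,np.round(v[:2]*1000,1),round(np.degrees(v[2]),2),round(f,3))
    v,f=fit(obs,parts,[*v,0]); print(name,"both+z",np.round(v[[0,1,3]]*1000,1),round(np.degrees(v[2]),2),round(f,3),"px",mt.sum(),ms.sum())
W=((0,0,150),(179,60,255))
run("pad",[box(-40,40,-40,40,0,4)],T.sel(*W,(178,118,222,160)),Sd.sel(*W,(140,208,186,244)),.004,10)
O=((8,120,100),(20,255,255))
run("cover",[box(-35,45,-54,54,46.5,51.5)],T.sel(*O,(221,128,298,207)),Sd.sel(*O,(200,165,260,210)),.05,-10)
def notblue(c,b):
    m=c.sel((0,0,0),(179,255,255),b)&~c.sel((100,90,0),(125,255,255),b)
    n,l,st,_=cv2.connectedComponentsWithStats(m.astype(np.uint8)); return l==1+st[1:,4].argmax()
blk=[box(-22,22,y-12,y+12,4,34) for y in(-44,0,44)]
ribs=[box(-18,18,y-8,y+8,4,28) for y in(-66,-22,22,66)]
mt,ms=notblue(T,(130,175,195,212)),notblue(Sd,(155,240,225,305))
run("rack",[box(-30,30,-74,74,0,4)]+blk+ribs,mt,ms,.02,0)
B=((100,120,120),(115,255,255))
run("bar",[box(5,145,-9,9,4,20)],T.sel(*W,(363,150,400,210)),Sd.sel(*W,(258,135,312,157)),.02,75)
for c,b in((T,(363,150,400,230)),(Sd,(258,135,312,165))):
    l,t,r,bb=b; m=np.zeros((384,512),bool); s=c.hsv[t:bb,l:r]; m[t:bb,l:r]=(s[...,2]>140)&(s[...,1]>120); ys,xs=np.where(m); print("blue",m.sum(),xs.mean(),ys.mean(),c.ray([[xs.mean(),ys.mean()]],.035))
for c,b in((T,(218,125,300,210)),(Sd,(185,160,272,230))):
    m=c.sel((0,120,90),(7,255,255),b)|c.sel((172,120,90),(179,255,255),b)
    n,l,st,ce=cv2.connectedComponentsWithStats(m.astype(np.uint8)); print([(st[i].tolist(),ce[i].round(1).tolist(),c.ray([ce[i]],.072 if i==1 else .04)[0].round(4).tolist()) for i in range(1,n)])
cv2.imwrite("pics/crop.png",cv2.resize(np.hstack([T.im[172:216,100:194],Sd.im[240:284,150:244]])[...,::-1],None,fx=4.2,fy=4.2,interpolation=cv2.INTER_CUBIC))
E
python3 m1.py
```

```text
pad top [652.7 239.1] 19.6 0.055
pad side [656.1 239.8] 18.88 0.056
pad both [654.5 239.6] 19.32 0.144
pad both+z [6.544e+02 2.396e+02 3.000e-01] 19.33 0.142 px 689 555
cover top [521.4  52.4] -10.41 0.106
cover side [524.5  51.4] -11.04 0.128
cover both [523.2  51.7] -11.47 0.258
cover both+z [522.5  52.4   1.4] -11.31 0.253 px 927 563
rack top [473.2 350.7] 2.55 0.077
rack side [476.1 351.3] 2.26 0.042
rack both [475.4 351.3] 2.43 0.135
rack both+z [474.7 352.    1.5] 2.4 0.13 px 1072 1504
bar top [ 491.3 -334.3] 113.07 1.031
bar side [ 566.2 -360.3] 32.42 1.365
bar both [ 485.7 -330. ] 109.65 2.39
bar both+z [ 485.6 -330.     0. ] 109.66 2.39 px 304 105
blue 114 377.32456140350877 210.7017543859649 [[ 0.43663587 -0.30234519  0.035     ]]
blue 34 301.38235294117646 148.26470588235293 [[ 0.43991435 -0.30249477  0.035     ]]
[([275, 168, 1, 1, 1], [275.0, 168.0], [0.5516, 0.0045, 0.072]), ([277, 169, 1, 1, 1], [277.0, 169.0], [0.5547, -0.0031, 0.04]), ([223, 171, 6, 3, 14], [225.2, 172.0], [0.5422, 0.1519, 0.04]), ([276, 171, 3, 4, 5], [277.4, 172.6], [0.5438, -0.0044, 0.04]), ([272, 173, 2, 2, 2], [272.5, 173.5], [0.5407, 0.0102, 0.04])]
[([232, 171, 7, 7, 46], [235.0, 173.9], [0.5426, 0.0097, 0.072]), ([206, 206, 7, 13, 63], [208.7, 212.3], [0.5374, 0.1704, 0.04])]
```

View pics/crop.png

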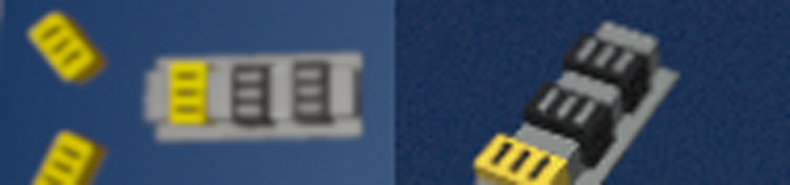

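The crop shows the rack with a single yellow block at its left end (crop (188,92), frame (145,194)) and two black ones beside it, so the choice holds. Next I refine the fixture and the stick.

```bash
cat > m2.py <<'E'
from h import *
import h
T,Sd=Cam("top"),Cam("side")
W=((0,0,150),(179,60,255))
mt,ms=T.sel(*W,(363,150,400,210)),Sd.sel(*W,(258,135,312,157))
for c,m,b in((T,mt,(363,150,400,230)),(Sd,ms,(258,135,312,165))):
    l,t,r,bb=b; s=c.hsv[t:bb,l:r]; m[t:bb,l:r]|=(s[...,2]>110)&((s[...,1]>150)); 
    n,l,st,_=cv2.connectedComponentsWithStats(m.astype(np.uint8)); m[:]=l==1+st[1:,4].argmax()
parts=[box(5,145,-9,9,4,20),box(-45,5,-9,9,4,38)]
for obs in([(T,mt)],[(Sd,ms)],[(T,mt),(Sd,ms)]):
    v,f=fit(obs,parts,[.456,-.307,np.radians(-15)]); print("stick",np.round(v[:2]*1000,1),round(np.degrees(v[2]),2),round(f,3))
v,f=fit(obs,parts,[*v,0]);print("stick z",v,f)
def notblue(c,b):
    m=c.sel((0,0,0),(179,255,255),b)&~c.sel((100,90,0),(125,255,255),b)
    n,l,st,_=cv2.connectedComponentsWithStats(m.astype(np.uint8)); return cv2.morphologyEx((l==1+st[1:,4].argmax()).astype(np.uint8),cv2.MORPH_CLOSE,np.ones((5,5)))>0
mt,ms=notblue(T,(210,115,310,215)),notblue(Sd,(178,155,285,235))
orig=h.place
R=[]
def place2(P,v): 
    P=P.copy()
    if P.shape[0]==8:
        if P[0,2]==0: P[:4,0]=v[3];P[4:,0]=v[4]
        elif P[7,2]==.046: P[4:,0]=v[5]
    return orig(P,v[:3])
h.place=place2
parts=[box(-60,60,-110,114,0,12),box(-55,160,-52,52,12,46),box(-35,45,-54,54,46.5,51.5),box(-24,24,52,106,12,51),cyl(28,-42,11,60,85)]
def fit6(obs,v0):
    import scipy.optimize as so
    def cost(v):
        e=0
        for c,m in obs:
            ys,xs=np.where(m); t,b,l,r=ys.min()-8,ys.max()+9,xs.min()-8,xs.max()+9; im=np.zeros(((b-t)*S,(r-l)*S),np.uint8)
            for P in parts:
                q=(c.proj(place2(P,v))-[l-.5,t-.5])*S-.5
                cv2.fillConvexPoly(im,cv2.convexHull(np.round(q*16).astype(np.int32)),255,shift=4)
            e+=np.abs(cv2.resize(im,(r-l,b-t),interpolation=cv2.INTER_AREA)/255.-m[t:b,l:r]).sum()/m.sum()
        return e
    x=np.array(v0)
    for k in range(4):
        d=np.array([.005,.005,.05,.01,.01,.01])*(-1)**k/(k+1)
        r=so.minimize(cost,x,method="Nelder-Mead",options=dict(initial_simplex=np.vstack([x]+[x+np.eye(6)[i]*d[i] for i in range(6)]),xatol=1e-5,fatol=1e-5,maxiter=600)); x=r.x
    return x,r.fun
for obs in([(T,mt)],[(Sd,ms)],[(T,mt),(Sd,ms)]):
    v,f=fit6(obs,[.522,.052,np.radians(-11),-.06,.06,.16]); print("fixture",np.round(v*1000,1),round(np.degrees(v[2]),2),round(f,3))
h.place=orig
# plate screws check picture
out=[]
for c,m in((T,mt),(Sd,ms)):
    im=cv2.resize(c.im,None,fx=4,fy=4,interpolation=cv2.INTER_CUBIC)
    for P in parts: cv2.polylines(im,[cv2.convexHull(np.round((c.proj(place2(P,v))+.5)*4).astype(np.int32))],True,(0,255,0),1)
    ys,xs=np.where(m); out.append(im[(ys.min()-8)*4:(ys.min()+92)*4,(xs.min()-6)*4:(xs.min()+92)*4])
cv2.imwrite("pics/fx.png",np.hstack(out)[...,::-1])
E
python3 m2.py
```

```text
stick [ 457.7 -311.1] -17.39 0.2
stick [ 459.8 -311.1] -21.87 0.439
stick [ 459.2 -310.8] -17.89 0.69
stick z [ 0.45824417 -0.31127595 -0.30827938 -0.00121795] 0.6850835090537872
fixture [ 520.4   51.5 -187.4  -54.9   57.   159. ] -10.74 0.041
fixture [ 524.2   52.5 -183.1  -54.1   56.9  156.8] -10.49 0.06
fixture [ 520.5   53.1 -184.3  -52.    57.8  159.4] -10.56 0.116
```

View pics/fx.png

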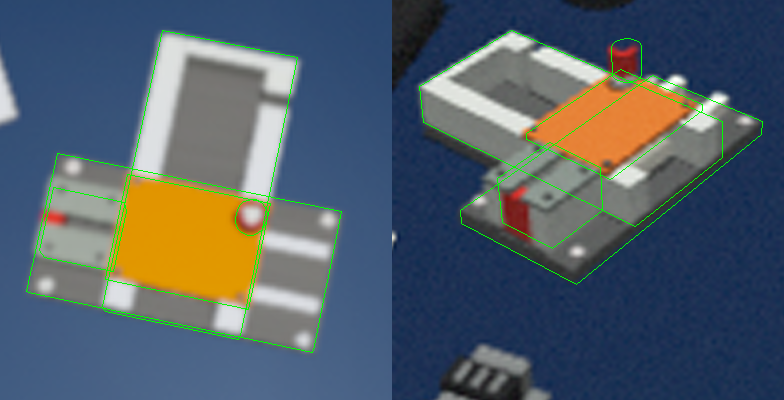

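The overlay in both views fits: base plate outline, cover, and knob at (620,60) in the right half. So the fixture origin is about (522, 52) mm at yaw -10.6°. Next is the stick fit and a small helper that prints the remaining turn and shift.

```bash
cat > tgt.py <<'E'
import sys,numpy as np
from scipy.spatial.transform import Rotation as Ro
from workcell import status
def heading(s): 
    R=Ro.from_rotvec(s["tcp_rot"]).as_matrix(); return np.degrees(np.arctan2(R[1,0],R[0,0])),R
def show(x,y,z,a):
    s=status.read_state(); h,R=heading(s); p=s["tool_pos"]
    t=-((a-h+180)%360-180); c,sn=np.cos(np.radians(a)),np.sin(np.radians(a))
    d=np.array([x,y,z])/1000-p
    print("at",np.round(p*1000,1),"head",round(h,1),"tilt",np.round(R[:2,2],4),"q6",round(np.degrees(s["q"][5]),1),"t",round(s["time"],2),"F",np.round(s["wrist_force"],1),"w",round(s["width"],3),"g",s["grip_force"])
    sh=np.array([d[0]*c+d[1]*sn,d[0]*sn-d[1]*c,-d[2]])*1000
    print("turn az",round(t,1),"| shift tool mm",sh.round(1),"rows",np.ceil(np.abs(sh).max()/41))
X0,Y0,YAW=522.3,52.2,-10.6
def fx(x,y):
    c,s=np.cos(np.radians(YAW)),np.sin(np.radians(YAW)); return X0+c*x-s*y,Y0+s*x+c*y
if __name__=="__main__":
    v=[float(q) for q in sys.argv[2:]]
    if sys.argv[1]=="f": X,Y=fx(v[0],v[1]); print("world",round(X,1),round(Y,1)); show(X,Y,v[2],v[3]+YAW)
    else: show(*v)
E
python3 tgt.py f 28 -42 150 90
python3 - <<'E'
from h import *
T,Sd=Cam("top"),Cam("side")
for c,b,n in((T,(360,148,402,232),"T"),(Sd,(253,135,320,168),"S")):
    l,t,r,bb=b; s=c.hsv[t:bb,l:r].astype(int)
    w=(s[...,2]>140)&(s[...,1]<70); bl=(s[...,1]>130)&(s[...,2]>130)&(s[...,0]>95)
    for nm,k,par in(("bar",w,[box(5,145,-9,9,4,20)]),("hand",bl,[box(-45,5,-9,9,4,38)])):
        m=np.zeros((384,512),np.uint8); m[t:bb,l:r]=k
        q,lab,st,_=cv2.connectedComponentsWithStats(m); m=lab==1+st[1:,4].argmax()
        v,f=fit([(c,m)],par,[.456,-.308,np.radians(-16)]); print(n,nm,np.round(v[:2]*1000,1),round(np.degrees(v[2]),2),round(f,3),m.sum(), "nose" , np.round(place(np.array([[.145,0,0]]),v)*1000,1))
    # mat: dark, low sat
    m=np.zeros((384,512),bool); m[t:bb,l:r]=~((s[...,0]>98)&(s[...,0]<125)&(s[...,1]>110)&(s[...,2]<130))
    m=cv2.morphologyEx(m.astype(np.uint8),cv2.MORPH_OPEN,np.ones((3,3))); q,lab,st,_=cv2.connectedComponentsWithStats(m); m=lab==1+st[1:,4].argmax()
    v,f=fit([(c,m)],[box(-120,120,-40,40,0,4)],[.51,-.32,np.radians(-16)]); print(n,"mat",np.round(v[:2]*1000,1),round(np.degrees(v[2]),2),round(f,3))
E
```

```text
world 542.1 5.8
at [ 177.9 -651.1  231.3] head 15.3 tilt [-0.0001  0.    ] q6 -2.1 t 1.3 F [-0.1  0.5  1. ] w 0.998 g 0.0
turn az -64.1 | shift tool mm [712.7 237.1  81.3] rows 18.0
T bar [ 459.5 -311.2] -17.58 0.114 327 nose [[ 597.8 -355.     0. ]]
T hand [ 455.1 -309.6] -13.55 0.43 122 nose [[ 596.  -343.6    0. ]]
T mat [ 502.1 -321.2] -12.29 0.079
S bar [ 464.4 -309.1] -19.02 0.245 164 nose [[ 601.4 -356.3    0. ]]
S hand [ 473.7 -390.6] -72.26 1.809 38 nose [[ 517.9 -528.7    0. ]]
S mat [ 504.6 -320.8] -13.78 0.264
```

Request:
{"api": "drive_tool", "payload": {"rows": [[0, 0, -7.1, 0, 0, 0, 0.6], [0, 0, -7.1, 0, 0, 0, 0.6], [0, 0, -7.1, 0, 0, 0, 0.6], [0, 0, -7.1, 0, 0, 0, 0.6], [0, 0, -7.1, 0, 0, 0, 0.6], [0, 0, -7.1, 0, 0, 0, 0.6], [0, 0, -7.1, 0, 0, 0, 0.6], [0, 0, -7.1, 0, 0, 0, 0.6]], "force": 40}}

```text
time: 2.07
tool_pos: [0.178, -0.6511, 0.2313]
tcp_rot: [2.535, 1.856, -0.0]
wrist_force: [1.2, 0.4, -0.4]
width: 0.6
grip_force: 0.0
```

Request:
{"api": "drive_tool", "payload": {"rows": [[0, 0, -7.1, 0, 0, 0, 0.6], [0, 0, 0, 0.0375, 0.0125, 0.003, 0.6], [0, 0, 0, 0.0375, 0.0125, 0.003, 0.6], [0, 0, 0, 0.0375, 0.0125, 0.003, 0.6], [0, 0, 0, 0.0375, 0.0125, 0.003, 0.6], [0, 0, 0, 0.0375, 0.0125, 0.003, 0.6], [0, 0, 0, 0.0375, 0.0125, 0.003, 0.6], [0, 0, 0, 0.0375, 0.0125, 0.003, 0.6]]}}

```text
time: 2.73
tool_pos: [0.3137, -0.4081, 0.2104]
tcp_rot: [2.421, 2.001, 0.0]
wrist_force: [1.8, -0.4, 0.4]
width: 0.601
grip_force: 0.0
```

Request:
{"api": "drive_tool", "payload": {"rows": [[0, 0, 0, 0.0375, 0.0125, 0.003, 0.6], [0, 0, 0, 0.0375, 0.0125, 0.003, 0.6], [0, 0, 0, 0.0375, 0.0125, 0.003, 0.6], [0, 0, 0, 0.0375, 0.0125, 0.003, 0.6], [0, 0, 0, 0.0375, 0.0125, 0.003, 0.6], [0, 0, 0, 0.0375, 0.0125, 0.003, 0.6], [0, 0, 0, 0.0375, 0.0125, 0.003, 0.6], [0, 0, 0, 0.0375, 0.0125, 0.003, 0.6]]}}

```text
time: 3.4
tool_pos: [0.4684, -0.132, 0.1866]
tcp_rot: [2.42, 2.002, 0.001]
wrist_force: [-0.3, -0.0, 0.5]
width: 0.597
grip_force: 0.0
```

Request:
{"api": "drive_tool", "payload": {"rows": [[0, 0, 0, 0.0375, 0.0125, 0.003, 0.6], [0, 0, 0, 0.0375, 0.0125, 0.003, 0.6], [0, 0, 0, 0.0375, 0.0125, 0.003, 0.6], [0, 0, 0, 0.0375, 0.0125, 0.003, 0.6], [0, 0, 0, 0, 0, 0, 0.6]]}}

```text
time: 3.82
tool_pos: [0.5476, 0.0098, 0.1742]
tcp_rot: [-2.415, -2.008, -0.006]
wrist_force: [-0.3, -0.4, -0.2]
width: 0.6
grip_force: 0.0
```

```bash
cat > look.py <<'E'
import sys; from h import *
# look.py name x y z half [T|S ...] : crop both cams round a world point (mm)
n=sys.argv[1]; p=np.array([float(v) for v in sys.argv[2:5]])/1000; hf=int(sys.argv[5]); o=[]
for c in(Cam("top"),Cam("side")):
    u,v=np.round(c.proj([p])[0]).astype(int); im=cv2.copyMakeBorder(c.im,hf,hf,hf,hf,cv2.BORDER_CONSTANT)[v:v+2*hf,u:u+2*hf]
    o.append(cv2.resize(im,(390,390),interpolation=cv2.INTER_CUBIC)); print("origin px",u-hf,v-hf,"scale",390/2/hf)
cv2.imwrite(f"pics/{n}.png",np.hstack(o)[...,::-1])
E
python3 tgt.py f 28 -42 57 90; python3 look.py k1 542 6 100 40
```

```text
world 542.1 5.8
at [547.6   9.8 174.2] head 79.5 tilt [0.0022 0.0029] q6 8.8 t 3.82 F [-0.3 -0.4 -0.2] w 0.6 g 0.0
turn az 0.1 | shift tool mm [ -5.   -4.6 117.2] rows 3.0
origin px 235 130 scale 4.875
origin px 196 125 scale 4.875
```

View pics/k1.png

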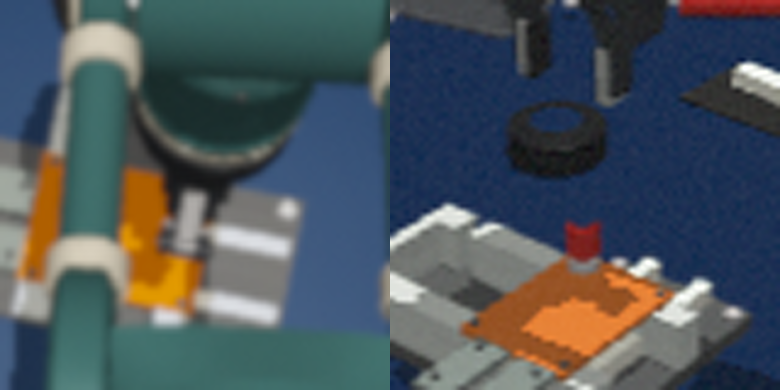

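The side crop shows the open fingers at (532,65) and (605,95), above and straddling the knob at (583,240). I'll descend and grip.

Request:
{"api": "drive_tool", "payload": {"rows": [[0, 0, 0, -0.005, -0.0046, 0.025, 0.6], [0, 0, 0, 0, 0, 0.035, 0.6], [0, 0, 0, 0, 0, 0.035, 0.6], [0, 0, 0, 0, 0, 0.022, 0.6], [0, 0, 0, 0, 0, 0, 0.2], [0, 0, 0, 0, 0, 0, 0], [0, 0, 0, 0, 0, 0, 0], [0, 0, 0, 0, 0, 0, 0]], "force": 50}}

```text
time: 4.58
tool_pos: [0.5412, -0.0017, 0.0593]
tcp_rot: [2.418, 1.999, 0.003]
wrist_force: [2.9, -5.6, -5.7]
width: 0.238
grip_force: 49.1
```

```bash
python3 tgt.py f 28 -42 57 90; python3 look.py k2 542 6 70 26
```

```text
world 542.1 5.8
at [541.2  -1.7  59.3] head 79.2 tilt [ 0.0038 -0.002 ] q6 8.2 t 4.58 F [ 2.9 -5.6 -5.7] w 0.238 g 49.066647060681134
turn az -0.2 | shift tool mm [ 7.5 -0.5  2.3] rows 1.0
origin px 248 145 scale 7.5
origin px 210 148 scale 7.5
```

View pics/k2.png

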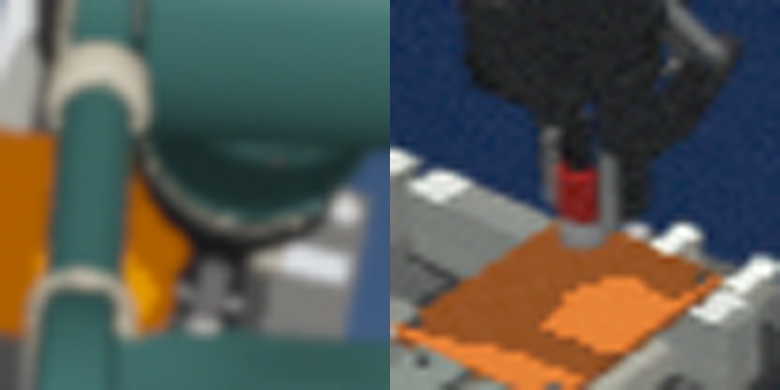

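The knob is held at (578,190) in the crop, but the pads sit about 7 mm off-centre. The arm was still settling when I measured, so I'll re-grip centred.

Request:
{"api": "drive_tool", "payload": {"rows": [[0, 0, 0, 0, 0, 0, 0.5], [0, 0, 0, 0, 0, 0, 0.5], [0, 0, 0, 0, 0, 0, 0.5], [0, 0, 0, 0, 0, 0, 0.5]]}}

```text
time: 5.02
tool_pos: [0.5403, 0.0002, 0.0586]
tcp_rot: [2.42, 2.001, 0.003]
wrist_force: [0.3, -0.9, 0.3]
width: 0.505
grip_force: 0.0
```

```bash
python3 tgt.py f 28 -42 57 90
```

```text
world 542.1 5.8
at [5.403e+02 2.000e-01 5.860e+01] head 79.2 tilt [0.002  0.0002] q6 8.2 t 5.02 F [ 0.3 -0.9  0.3] w 0.505 g 0.0
turn az -0.2 | shift tool mm [5.8 0.8 1.6] rows 1.0
```

Request:
{"api": "drive_tool", "payload": {"rows": [[0, 0, 0, 0.0058, 0.0008, 0.0016, 0.5], [0, 0, 0, 0, 0, 0, 0.5], [0, 0, 0, 0, 0, 0, 0.2], [0, 0, 0, 0, 0, 0, 0], [0, 0, 0, 0, 0, 0, 0], [0, 0, 0, 0, 0, 0, 0], [0, 0, 0, 0, 0, -0.006, 0], [0, 0, 0, 0, 0, -0.005, 0]], "force": 60}}

```text
time: 5.68
tool_pos: [0.5426, 0.0058, 0.0665]
tcp_rot: [2.42, 2.001, 0.003]
wrist_force: [7.3, 0.8, -8.2]
width: 0.236
grip_force: 58.8
```

Request:
{"api": "drive_tool", "payload": {"rows": [[0, 0, 0, 0, 0, 0, 0], [0, 0, 0, 0, 0, 0, 0], [0, 0, 0, 0, 0, 0, 0]]}}

```text
time: 5.93
tool_pos: [0.5425, 0.0057, 0.0662]
tcp_rot: [2.42, 2.001, 0.004]
wrist_force: [7.0, 0.7, -8.5]
width: 0.235
grip_force: 59.0
```

```bash
python3 tgt.py f 28 -42 57 90;python3 look.py k3 542 6 70 26
```

```text
world 542.1 5.8
at [542.5   5.7  66.2] head 79.2 tilt [0.0027 0.0003] q6 8.8 t 5.93 F [ 7.   0.7 -8.5] w 0.235 g 58.98144606384449
turn az -0.2 | shift tool mm [-0.1 -0.4  9.2] rows 1.0
origin px 248 145 scale 7.5
origin px 210 148 scale 7.5
```

View pics/k3.png

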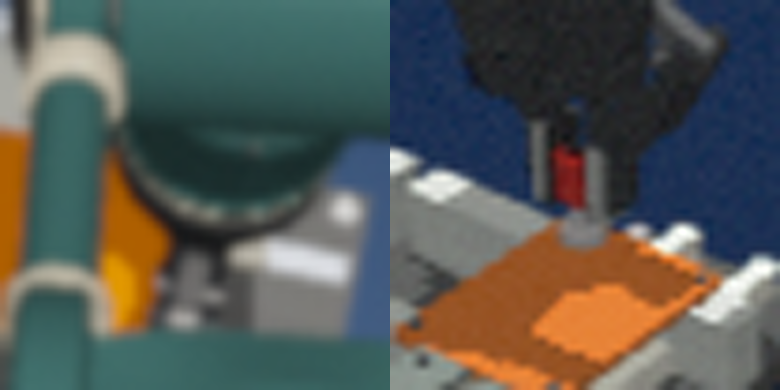

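The knob is up: the crop shows more of the collar at (585,232), and Fz is -8.5 N. Now I slide the cover.

Request:
{"api": "drive_tool", "payload": {"rows": [[0, 0, 0, 0, 0.008, 0, 0], [0, 0, 0, 0, 0.015, 0, 0], [0, 0, 0, 0, 0.02, 0, 0], [0, 0, 0, 0, 0.02, 0, 0], [0, 0, 0, 0, 0.015, 0, 0], [0, 0, 0, 0, 0.01, 0, 0], [0, 0, 0, 0, 0, 0, 0], [0, 0, 0, 0, 0, 0, 0]]}}

```text
time: 6.7
tool_pos: [0.627, -0.0104, 0.0653]
tcp_rot: [-2.419, -2.001, 0.002]
wrist_force: [2.0, 5.5, -9.1]
width: 0.23
grip_force: 59.3
```

Request:
{"api": "drive_tool", "payload": {"rows": [[0, 0, 0, 0, 0.003, 0, 0], [0, 0, 0, 0, 0.002, 0, 0], [0, 0, 0, 0, 0.001, 0, 0], [0, 0, 0, 0, 0, 0, 0], [0, 0, 0, 0, 0, 0, 0]]}}

```text
time: 7.12
tool_pos: [0.6328, -0.0114, 0.0664]
tcp_rot: [-2.42, -2.001, 0.001]
wrist_force: [0.8, 4.9, -8.0]
width: 0.233
grip_force: 59.2
```

```bash
python3 tgt.py f 123 -42 66 90
```

```text
world 635.5 -11.7
at [632.8 -11.4  66.4] head 79.2 tilt [-0.0011  0.0007] q6 7.5 t 7.12 F [ 0.8  4.9 -8. ] w 0.233 g 59.23714293865487
turn az -0.2 | shift tool mm [0.2 2.7 0.4] rows 1.0
```

Not at the end stop yet, so I'll creep on until the contact force rises.

Request:
{"api": "drive_tool", "payload": {"rows": [[0, 0, 0, 0, 0.0015, 0, 0], [0, 0, 0, 0, 0.001, 0, 0], [0, 0, 0, 0, 0, 0, 0], [0, 0, 0, 0, 0, 0, 0]]}}

```text
time: 7.45
tool_pos: [0.6352, -0.0119, 0.0665]
tcp_rot: [-2.42, -2.002, 0.001]
wrist_force: [0.2, 5.4, -8.7]
width: 0.23
grip_force: 59.2
```

Request:
{"api": "drive_tool", "payload": {"rows": [[0, 0, 0, 0, 0.001, 0, 0], [0, 0, 0, 0, 0, 0, 0], [0, 0, 0, 0, 0, 0, 0]]}}

```text
time: 7.7
tool_pos: [0.6361, -0.0121, 0.0664]
tcp_rot: [-2.42, -2.001, 0.001]
wrist_force: [0.4, 5.4, -7.8]
width: 0.231
grip_force: 59.2
```

Request:
{"api": "drive_tool", "payload": {"rows": [[0, 0, 0, 0, 0, 0.003, 0], [0, 0, 0, 0, 0, 0.003, 0], [0, 0, 0, 0, 0, 0, 0], [0, 0, 0, 0, 0, 0, 0]]}}

```text
time: 8.03
tool_pos: [0.6361, -0.0121, 0.0607]
tcp_rot: [-2.42, -2.001, 0.001]
wrist_force: [-0.6, 6.1, -6.7]
width: 0.233
grip_force: 59.5
```

Request:
{"api": "drive_tool", "payload": {"rows": [[0, 0, 0, 0, 0, 0.003, 0], [0, 0, 0, 0, 0, 0.001, 0], [0, 0, 0, 0, 0, 0, 0], [0, 0, 0, 0, 0, 0, 0.5], [0, 0, 0, 0, 0, 0, 0.5], [0, 0, 0, 0, 0, 0, 0.5], [0, 0, 0, 0, 0, -0.035, 0.5], [0, 0, 0, 0, 0, -0.04, 0.5]]}}

```text
time: 8.7
tool_pos: [0.6342, -0.0132, 0.1293]
tcp_rot: [-2.418, -1.999, 0.009]
wrist_force: [0.3, -0.2, -0.1]
width: 0.502
grip_force: 0.0
```

Request:
{"api": "drive_tool", "payload": {"rows": [[0, 0, 0, 0, 0, -0.04, 0.7], [0, 0, -6, 0, 0, 0, 0.7], [0, 0, -7, 0, 0, 0, 0.7], [0, 0, 0, 0, 0, 0, 0.7], [0, 0, 0, 0, 0, 0, 0.7], [0, 0, 0, 0, 0, 0, 0.7]]}}

```text
time: 9.2
tool_pos: [0.6368, -0.013, 0.1715]
tcp_rot: [-2.182, -2.26, 0.001]
wrist_force: [0.1, 0.0, 0.0]
width: 0.703
grip_force: 0.0
```

```bash
python3 look.py k4 600 20 50 45; python3 tgt.py w 473 395.3 120 92.4
```

```text
origin px 225 108 scale 4.333333333333333
origin px 172 132 scale 4.333333333333333
at [636.7 -12.8 171. ] head 92.1 tilt [-0.0012 -0.0001] q6 -5.5 t 9.3 F [0.4 0.3 0.2] w 0.7 g 0.0
turn az -0.3 | shift tool mm [ 414.6 -146.4   51. ] rows 11.0
```

View pics/k4.png

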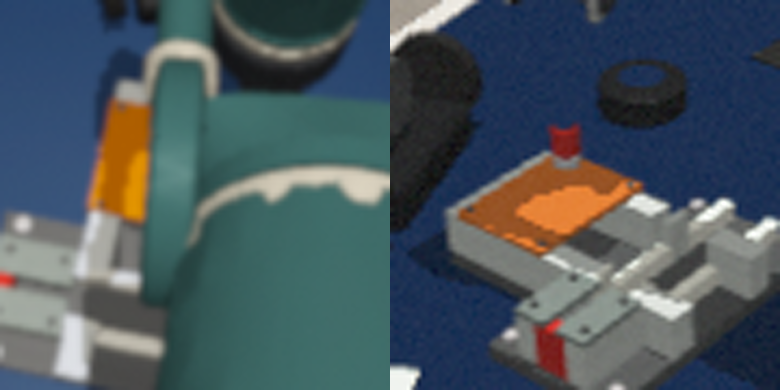

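The crop shows the cover slid to the far end with the knob (565,140) down on its collar and the bay open. On to the latch.

Request:
{"api": "drive_tool", "payload": {"rows": [[0, 0, -0.3, 0.0377, -0.0133, 0, 0.7], [0, 0, 0, 0.0377, -0.0133, 0, 0.7], [0, 0, 0, 0.0377, -0.0133, 0, 0.7], [0, 0, 0, 0.0377, -0.0133, 0, 0.7], [0, 0, 0, 0.0377, -0.0133, 0, 0.7], [0, 0, 0, 0.0377, -0.0133, 0, 0.7], [0, 0, 0, 0.0377, -0.0133, 0, 0.7], [0, 0, 0, 0.0377, -0.0133, 0, 0.7]]}}

```text
time: 9.97
tool_pos: [0.5167, 0.2856, 0.1712]
tcp_rot: [-2.174, -2.267, 0.001]
wrist_force: [0.9, 0.7, 0.5]
width: 0.7
grip_force: 0.0
```

Request:
{"api": "drive_tool", "payload": {"rows": [[0, 0, 0, 0.0377, -0.0133, 0.01, 0.7], [0, 0, 0, 0.0377, -0.0133, 0.015, 0.7], [0, 0, 0, 0.0376, -0.0133, 0.025, 0.7], [0, 0, 0, 0, 0, 0, 0.7], [0, 0, 0, 0, 0, 0, 0.7], [0, 0, 0, 0, 0, 0, 0.7], [0, 0, 0, 0, 0, 0, 0.7]]}}

```text
time: 10.55
tool_pos: [0.4761, 0.3895, 0.1254]
tcp_rot: [2.174, 2.267, 0.001]
wrist_force: [0.8, -0.4, -0.7]
width: 0.699
grip_force: 0.0
```

```bash
python3 tgt.py w 473 395.3 10 92.4; python3 look.py r1 473 395 70 32
```

```text
at [476.1 389.5 125.4] head 92.4 tilt [0.0008 0.    ] q6 34.6 t 10.55 F [ 0.8 -0.4 -0.7] w 0.699 g 0.0
turn az 0.0 | shift tool mm [  5.9  -2.8 115.4] rows 3.0
origin px 107 160 scale 6.09375
origin px 146 235 scale 6.09375
```

View pics/r1.png

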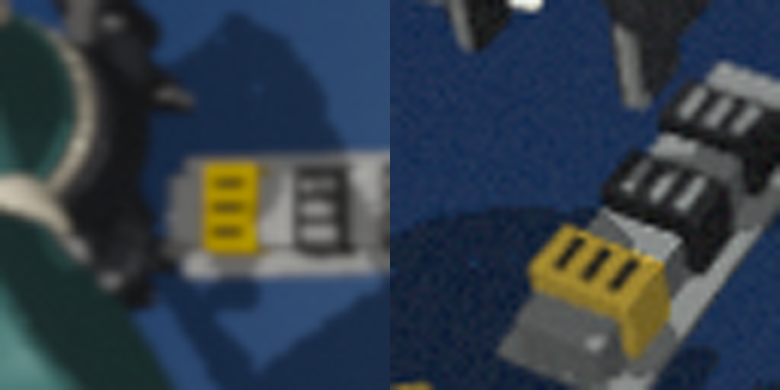

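The yellow block is unobstructed in its slot (left crop (232,208)), with the fingers above it spread along the rack's x. I'll refine the block's position numerically.

```bash
cat > lat.py <<'E'
from h import *
def ymask(c,b):
    m=c.sel((20,110,60),(34,255,255),b); m=cv2.morphologyEx(m.astype(np.uint8),cv2.MORPH_CLOSE,np.ones((5,5)))
    n,l,st,_=cv2.connectedComponentsWithStats(m); return l==1+st[1:,4].argmax()
E
python3 - <<'E'
from lat import *
T,Sd=Cam("top"),Cam("side")
a,b=ymask(T,(132,175,160,210)),ymask(Sd,(158,262,200,300))
P=[box(-22,22,-12,12,14,34)]
for o in([(T,a)],[(Sd,b)],[(T,a),(Sd,b)]):
    v,f=fit(o,P,[.473,.395,np.radians(2.4)]); print(np.round(v[:2]*1000,1),np.degrees(v[2]).round(1),round(f,3),[m.sum() for _,m in o])
E
```

```text
[472.8 394.7] 3.1 0.097 [np.int64(146)]
[474.  394.9] -2.2 0.235 [np.int64(270)]
[472.7 395. ] 2.0 0.356 [np.int64(146), np.int64(270)]
```

Request:
{"api": "drive_tool", "payload": {"rows": [[0, 0, 0, 0.0059, -0.0028, 0.02, 0.7], [0, 0, 0, 0, 0, 0.035, 0.7], [0, 0, 0, 0, 0, 0.025, 0.7], [0, 0, 0, 0, 0, 0.02, 0.7], [0, 0, 0, 0, 0, 0.015, 0.7], [0, 0, 0, 0, 0, 0, 0.7], [0, 0, 0, 0, 0, 0, 0.7], [0, 0, 0, 0, 0, 0, 0.7]]}}

```text
time: 11.42
tool_pos: [0.4734, 0.3963, 0.0113]
tcp_rot: [2.173, 2.268, 0.003]
wrist_force: [0.0, -0.6, 1.0]
width: 0.698
grip_force: 0.0
```

```bash
python3 tgt.py w 473 395 10 92.4
```

```text
at [473.4 396.3  11.3] head 92.4 tilt [0.0017 0.0013] q6 35.2 t 11.42 F [ 0.  -0.6  1. ] w 0.698 g 0.0
turn az 0.0 | shift tool mm [-1.3 -0.4  1.3] rows 1.0
```

Request:
{"api": "drive_tool", "payload": {"rows": [[0, 0, 0, -0.001, 0, 0.001, 0.5], [0, 0, 0, 0, 0, 0, 0.3], [0, 0, 0, 0, 0, 0, 0.3], [0, 0, 0, 0, 0, 0, 0.3], [0, 0, 0, 0, 0, 0, 0.3], [0, 0, 0, 0, 0, 0, 0.3]], "force": 50}}

```text
time: 11.92
tool_pos: [0.4738, 0.396, 0.0111]
tcp_rot: [2.172, 2.269, 0.006]
wrist_force: [0.9, -0.7, 6.8]
width: 0.503
grip_force: 52.8
```

```bash
python3 tgt.py w 473 395 10 92.4
```

```text
at [473.8 396.   11.1] head 92.5 tilt [0.0032 0.0022] q6 35.1 t 11.92 F [ 0.9 -0.7  6.8] w 0.503 g 52.80101001262665
turn az 0.1 | shift tool mm [-0.9 -0.9  1.1] rows 1.0
```

Request:
{"api": "drive_tool", "payload": {"rows": [[0, 0, 0, 0, 0, -0.015, 0.3], [0, 0, 0, 0, 0, -0.03, 0.3], [0, 0, 0, 0, 0, -0.035, 0.3], [0, 0, -7, 0, 0, 0, 0.3], [0, 0, -7, 0, 0, 0, 0.3], [0, 0, -7, 0, 0, 0, 0.3], [0, 0, -7, 0, 0, 0, 0.3], [0, 0, -7, 0, 0, 0, 0.3]]}}

```text
time: 12.58
tool_pos: [0.4719, 0.3948, 0.0891]
tcp_rot: [-1.381, -2.822, 0.0]
wrist_force: [-0.4, 1.2, -0.5]
width: 0.503
grip_force: 53.3
```

Request:
{"api": "drive_tool", "payload": {"rows": [[0, 0, -7, 0, 0, 0, 0.3], [0, 0, -7, 0, 0, 0, 0.3], [0, 0, -7, 0, 0, 0, 0.3], [0, 0, -7, 0, 0, 0, 0.3], [0, 0, -7, 0, 0, 0, 0.3], [0, 0, -7, 0, 0, 0, 0.3], [0, 0, 0, 0, 0, 0, 0.3], [0, 0, 0, 0, 0, 0, 0.3]]}}

```text
time: 13.25
tool_pos: [0.472, 0.3948, 0.0889]
tcp_rot: [-0.293, -3.128, 0.0]
wrist_force: [0.0, -0.9, -0.6]
width: 0.5
grip_force: 53.3
```

```bash
python3 tgt.py w 654.5 239.6 91 169.4
```

```text
at [472.  394.8  88.9] head 169.3 tilt [-0.0003 -0.0001] q6 -41.7 t 13.25 F [ 0.  -0.9 -0.6] w 0.5 g 53.28343749046326
turn az -0.1 | shift tool mm [-208.  -119.    -2.1] rows 6.0
```

Request:
{"api": "drive_tool", "payload": {"rows": [[0, 0, 0, -0.0347, -0.0198, 0, 0.3], [0, 0, 0, -0.0347, -0.0198, 0, 0.3], [0, 0, 0, -0.0347, -0.0198, 0, 0.3], [0, 0, 0, -0.0347, -0.0198, 0, 0.3], [0, 0, 0, -0.0346, -0.0199, 0, 0.3], [0, 0, 0, -0.0346, -0.0199, 0.01, 0.3], [0, 0, 0, 0, 0, 0.03, 0.3], [0, 0, 0, 0, 0, 0.02, 0.3]]}}

```text
time: 13.92
tool_pos: [0.6577, 0.2377, 0.0285]
tcp_rot: [0.299, 3.125, 0.001]
wrist_force: [-1.4, -0.7, -2.7]
width: 0.506
grip_force: 53.2
```

Request:
{"api": "drive_tool", "payload": {"rows": [[0, 0, 0, 0, 0, 0.008, 0.3], [0, 0, 0, 0, 0, 0, 0.3], [0, 0, 0, 0, 0, 0, 0.3], [0, 0, 0, 0, 0, 0, 0.3]]}}

```text
time: 14.25
tool_pos: [0.6558, 0.241, 0.0225]
tcp_rot: [0.288, 3.126, 0.002]
wrist_force: [0.6, -0.3, -0.3]
width: 0.507
grip_force: 53.1
```

```bash
python3 tgt.py w 654.5 239.6 12 169.4
```

```text
at [655.8 241.   22.5] head 169.5 tilt [0.0023 0.0008] q6 -61.4 t 14.25 F [ 0.6 -0.3 -0.3] w 0.507 g 53.141875863075256
turn az 0.1 | shift tool mm [ 1.1 -1.6 10.5] rows 1.0
```

Request:
{"api": "drive_tool", "payload": {"rows": [[0, 0, 0, 0, 0, 0.007, 0.3], [0, 0, 0, 0, 0, 0.003, 0.3], [0, 0, 0, 0, 0, 0.001, 0.3], [0, 0, 0, 0, 0, 0, 0.3], [0, 0, 0, 0, 0, 0, 0.3]]}}

```text
time: 14.67
tool_pos: [0.6555, 0.2407, 0.0111]
tcp_rot: [0.288, 3.127, 0.002]
wrist_force: [-0.9, 0.6, 5.3]
width: 0.507
grip_force: 53.7
```

Request:
{"api": "drive_tool", "payload": {"rows": [[0, 0, 0, 0, 0, 0, 0.7], [0, 0, 0, 0, 0, 0, 0.7], [0, 0, 0, 0, 0, -0.015, 0.7], [0, 0, 0, 0, 0, -0.025, 0.7], [0, 0, 0, 0, 0, -0.02, 0.7], [0, 0, 6.9, 0, 0, 0, 0.7], [0, 0, 6.9, 0, 0, 0, 0.7], [0, 0, 6.9, 0, 0, 0, 0.7]]}}

```text
time: 15.33
tool_pos: [0.6558, 0.2401, 0.0719]
tcp_rot: [0.854, 3.021, 0.002]
wrist_force: [-1.0, -0.7, -0.4]
width: 0.693
grip_force: 0.0
```

Request:
{"api": "drive_tool", "payload": {"rows": [[0, 0, 7, 0, 0, 0, 0.6], [0, 0, 7, 0, 0, 0, 0.6], [0, 0, 7, 0, 0, 0, 0.6], [0, 0, 7, 0, 0, 0, 0.6], [0, 0, 7, 0, 0, 0, 0.6], [0, 0, 7, 0, 0, 0, 0.6], [0, 0, 7, 0, 0, 0, 0.6], [0, 0, 7, 0, 0, 0, 0.6]]}}

```text
time: 16.0
tool_pos: [0.6552, 0.2399, 0.0709]
tcp_rot: [2.174, 2.268, 0.001]
wrist_force: [0.2, 0.2, 0.8]
width: 0.601
grip_force: 0.0
```

Request:
{"api": "drive_tool", "payload": {"rows": [[0, 0, 7, 0, 0, 0, 0.6], [0, 0, 6.3, 0, 0, 0, 0.6], [0, 0, 0, 0, 0, 0, 0.6], [0, 0, 0, 0, 0, 0, 0.6], [0, 0, 0, 0, 0, 0, 0.6]]}}

```text
time: 16.42
tool_pos: [0.6551, 0.24, 0.0704]
tcp_rot: [2.413, 2.012, 0.001]
wrist_force: [-0.0, 0.3, -0.1]
width: 0.597
grip_force: 0.0
```

```bash
python3 - <<'E'
from lat import *
T,Sd=Cam("top"),Cam("side")
P=[box(-22,22,-12,12,4,34)]; C=np.array([[.6555,.2407,.02]])
for c in(T,Sd):
    u,v=c.proj(C)[0].astype(int); 
    try:
        m=ymask(c,(u-16,v-16,u+16,v+16)); r=fit([(c,m)],P,[.6555,.2407,np.radians(79.4)]); print(np.round(r[0][:2]*1000,1),np.degrees(r[0][2]).round(1),round(r[1],3),m.sum())
    except Exception as e: print(e)
E
python3 tgt.py w 655.5 240.7 20 79.4
```

```text
attempt to get argmax of an empty sequence
[657.7 239.6] 83.6 0.133 218
at [655.1 240.   70.2] head 79.6 tilt [0.0002 0.0001] q6 28.5 t 16.52 F [ 0.4 -0.6  0.4] w 0.602 g 0.0
turn az 0.2 | shift tool mm [ 0.8  0.3 50.2] rows 2.0
```

Request:
{"api": "drive_tool", "payload": {"rows": [[0, 0, 0.2, 0.0008, 0, 0.025, 0.6], [0, 0, 0, 0, 0, 0.02, 0.6], [0, 0, 0, 0, 0, 0.006, 0.6], [0, 0, 0, 0, 0, 0, 0.6], [0, 0, 0, 0, 0, 0, 0.4], [0, 0, 0, 0, 0, 0, 0.1], [0, 0, 0, 0, 0, 0, 0.1], [0, 0, 0, 0, 0, 0, 0.1]]}}

```text
time: 17.18
tool_pos: [0.6565, 0.2412, 0.0207]
tcp_rot: [2.418, 2.004, 0.005]
wrist_force: [-0.3, -0.2, 2.5]
width: 0.265
grip_force: 51.3
```

Request:
{"api": "drive_tool", "payload": {"rows": [[0, 0, 0, 0, 0, 0, 0.1], [0, 0, 0, 0, 0, 0, 0.1]]}}

```text
time: 17.35
tool_pos: [0.6565, 0.2412, 0.0207]
tcp_rot: [2.418, 2.004, 0.004]
wrist_force: [-0.0, 0.6, 4.6]
width: 0.267
grip_force: 51.6
```

```bash
python3 tgt.py f 0 -2 110 90
```

```text
world 521.9 50.2
at [656.5 241.2  20.7] head 79.3 tilt [0.0029 0.001 ] q6 28.8 t 17.35 F [-0.   0.6  4.6] w 0.267 g 51.618508100509644
turn az -0.1 | shift tool mm [-212.5  -97.1  -89.3] rows 6.0
```

Request:
{"api": "drive_tool", "payload": {"rows": [[0, 0, 0, 0, 0, -0.02, 0.1], [0, 0, 0, 0, 0, -0.035, 0.1], [0, 0, 0, 0, 0, -0.034, 0.1], [0, 0, 0, -0.0354, -0.0162, 0, 0.1], [0, 0, 0, -0.0354, -0.0162, 0, 0.1], [0, 0, 0, -0.0354, -0.0162, 0, 0.1], [0, 0, 0, -0.0354, -0.0162, 0, 0.1], [0, 0, 0, -0.0354, -0.0162, 0, 0.1]]}}

```text
time: 18.02
tool_pos: [0.5408, 0.0807, 0.1075]
tcp_rot: [-2.418, -2.005, 0.001]
wrist_force: [-0.5, -0.1, -0.6]
width: 0.263
grip_force: 50.9
```

Request:
{"api": "drive_tool", "payload": {"rows": [[0, 0, 0, -0.0354, -0.0161, 0, 0.1], [0, 0, 0, 0, 0, 0, 0.1], [0, 0, 0, 0, 0, 0, 0.1], [0, 0, 0, 0, 0, 0, 0.1], [0, 0, 0, 0, 0, 0, 0.1]]}}

```text
time: 18.43
tool_pos: [0.5213, 0.0509, 0.1083]
tcp_rot: [2.418, 2.005, 0.002]
wrist_force: [0.6, 0.2, -0.7]
width: 0.263
grip_force: 50.9
```

```bash
python3 tgt.py f 0 -2 60 90; python3 - <<'E'
from lat import *
from tgt import fx
from workcell import status
T,Sd=Cam("top"),Cam("side"); s=status.read_state()["tool_pos"]; zb=s[2]*1000-16.7
P=[box(-22,22,-12,12,zb,zb+30)]
u,v=Sd.proj([[s[0],s[1],zb/1000+.01]])[0].astype(int); m=ymask(Sd,(u-20,v-20,u+20,v+20))
r=fit([(Sd,m)],P,[s[0],s[1],np.radians(79.4)]); print("side block",np.round(r[0][:2]*1000,1),np.degrees(r[0][2]).round(1),round(r[1],3),m.sum())
# knob & cover (side)
m=Sd.sel((8,120,80),(20,255,255),(160,140,260,230)); x,y=fx(95,0); print("orange",m.sum())
if m.sum()>100:
    r=fit([(Sd,m)],[box(-35,45,-54,54,46.5,51.5)],[x/1000,y/1000,np.radians(-10.6)]); print("cover origin",np.round(r[0][:2]*1000,1),"expect",round(x,1),round(y,1),np.degrees(r[0][2]).round(1),round(r[1],3))
E
```

```text
world 521.9 50.2
at [521.3  50.9 108.3] head 79.3 tilt [0.0013 0.0004] q6 13.5 t 18.43 F [ 0.6  0.2 -0.7] w 0.263 g 50.88311970233917
turn az -0.1 | shift tool mm [-0.5  0.7 48.3] rows 2.0
side block [522.8  52. ] 85.0 0.611 135
orange 508
cover origin [617.3  35.7] expect 615.7 34.7 -9.7 0.12
```

Request:
{"api": "drive_tool", "payload": {"rows": [[0, 0, 0, -0.0005, 0.0006, 0.03, 0.1], [0, 0, 0, 0, 0, 0.025, 0.1], [0, 0, 0, 0, 0, 0.012, 0.1], [0, 0, 0, 0, 0, 0, 0.1], [0, 0, 0, 0, 0, 0, 0.1], [0, 0, 0, 0, 0, 0, 0.1]]}}

```text
time: 19.03
tool_pos: [0.5218, 0.0499, 0.0419]
tcp_rot: [2.418, 2.005, 0.001]
wrist_force: [-0.1, -0.1, -1.3]
width: 0.266
grip_force: 51.0
```

```bash
python3 tgt.py f 0 -2 29 90
```

```text
world 521.9 50.2
at [521.8  49.9  41.9] head 79.3 tilt [0.0011 0.0001] q6 13.4 t 19.03 F [-0.1 -0.1 -1.3] w 0.266 g 50.99782347679138
turn az -0.1 | shift tool mm [ 0.3  0.1 12.9] rows 1.0
```

Request:
{"api": "drive_tool", "payload": {"rows": [[0, 0, 0, 0, 0, 0.004, 0.1], [0, 0, 0, 0, 0, 0.004, 0.1], [0, 0, 0, 0, 0, 0.003, 0.1], [0, 0, 0, 0, 0, 0.002, 0.1], [0, 0, 0, 0, 0, 0, 0.1], [0, 0, 0, 0, 0, 0, 0.1]]}}

```text
time: 19.53
tool_pos: [0.5209, 0.0495, 0.0286]
tcp_rot: [2.419, 2.004, 0.0]
wrist_force: [-1.7, -0.4, 4.8]
width: 0.264
grip_force: 51.7
```

Request:
{"api": "drive_tool", "payload": {"rows": [[0, 0, 0, 0, 0, -0.0003, 0.45], [0, 0, 0, 0, 0, 0, 0.45], [0, 0, 0, 0, 0, 0, 0.45], [0, 0, 0, 0, 0, -0.02, 0.45], [0, 0, 0, 0, 0, -0.035, 0.45], [0, 0, 0, 0, 0, -0.04, 0.45], [0, 0, 7, 0, 0, 0, 0.5], [0, 0, 7, 0, 0, 0, 0.5]]}}

```text
time: 20.2
tool_pos: [0.5237, 0.0497, 0.1269]
tcp_rot: [2.647, 1.685, 0.01]
wrist_force: [-0.4, 0.2, -0.6]
width: 0.498
grip_force: 0.0
```

Request:
{"api": "drive_tool", "payload": {"rows": [[0, 0, 7, 0, 0, 0, 0.5], [0, 0, 7, 0, 0, 0, 0.5], [0, 0, 7, 0, 0, 0, 0.5], [0, 0, 7, 0, 0, 0, 0.5], [0, 0, 7, 0, 0, 0, 0.5], [0, 0, 7, 0, 0, 0, 0.5], [0, 0, 7, 0, 0, 0, 0.5], [0, 0, 7, 0, 0, 0, 0.5]]}}

```text
time: 20.87
tool_pos: [0.5206, 0.0495, 0.1229]
tcp_rot: [-3.132, -0.245, 0.0]
wrist_force: [0.3, 0.5, 0.2]
width: 0.501
grip_force: 0.0
```

Request:
{"api": "drive_tool", "payload": {"rows": [[0, 0, 7, 0, 0, 0, 0.5], [0, 0, 7, 0, 0, 0, 0.5], [0, 0, 7, 0, 0, 0, 0.5], [0, 0, 6, 0, 0, 0, 0.5], [0, 0, 0, 0, 0, 0, 0.5], [0, 0, 0, 0, 0, 0, 0.5]]}}

```text
time: 21.37
tool_pos: [0.5206, 0.0495, 0.123]
tcp_rot: [3.105, -0.479, -0.0]
wrist_force: [0.5, 0.6, -0.1]
width: 0.497
grip_force: 0.0
```

```bash
python3 tgt.py w 441 -303.7 110 -17.8
```

```text
at [520.6  49.5 123. ] head -17.5 tilt [-0.0002 -0.    ] q6 110.2 t 21.37 F [ 0.5  0.6 -0.1] w 0.497 g 0.0
turn az 0.3 | shift tool mm [ 32.1 360.6  13. ] rows 9.0
```

Request:
{"api": "drive_tool", "payload": {"rows": [[0, 0, 0.3, 0.0036, 0.04, 0, 0.5], [0, 0, 0, 0.0036, 0.04, 0, 0.5], [0, 0, 0, 0.0036, 0.04, 0, 0.5], [0, 0, 0, 0.0036, 0.04, 0, 0.5], [0, 0, 0, 0.0036, 0.04, 0, 0.5], [0, 0, 0, 0.0036, 0.04, 0, 0.5], [0, 0, 0, 0.0036, 0.04, 0, 0.5], [0, 0, 0, 0.0036, 0.04, 0.005, 0.5]]}}

```text
time: 22.03
tool_pos: [0.4494, -0.266, 0.1193]
tcp_rot: [3.103, -0.487, 0.004]
wrist_force: [1.1, 0.2, 0.4]
width: 0.5
grip_force: 0.0
```

Request:
{"api": "drive_tool", "payload": {"rows": [[0, 0, 0, 0.0036, 0.04, 0.01, 0.5], [0, 0, 0, 0, 0, 0.02, 0.5], [0, 0, 0, 0, 0, 0.02, 0.5], [0, 0, 0, 0, 0, 0, 0.5], [0, 0, 0, 0, 0, 0, 0.5], [0, 0, 0, 0, 0, 0, 0.5], [0, 0, 0, 0, 0, 0, 0.5]]}}

```text
time: 22.62
tool_pos: [0.4416, -0.3031, 0.0696]
tcp_rot: [3.102, -0.489, 0.003]
wrist_force: [-0.1, -0.4, 0.0]
width: 0.498
grip_force: 0.0
```

```bash
python3 tgt.py w 441 -303.7 20 -17.8
python3 - <<'E'
from lat import *
from tgt import fx
T,Sd=Cam("top"),Cam("side")
# block in bay
x,y=fx(0,-2)
for c,n in((T,"T"),(Sd,"S")):
    u,v=c.proj([[x/1000,y/1000,.035]])[0].astype(int); m=ymask(c,(u-16,v-16,u+16,v+16))
    r=fit([(c,m)],[box(-22,22,-12,12,24,42)],[x/1000,y/1000,np.radians(79.4)]); print("block",n,np.round(r[0][:2]*1000,1),np.degrees(r[0][2]).round(1),round(r[1],3),m.sum(),"exp",round(x,1),round(y,1))
m=T.sel((8,120,80),(20,255,255),(210,100,310,215)); x,y=fx(95,0)
r=fit([(T,m)],[box(-35,45,-54,54,46.5,51.5)],[x/1000,y/1000,np.radians(-10.6)]); print("cover top",np.round(r[0][:2]*1000,1),"exp",round(x,1),round(y,1),round(r[1],3))
# knob height from side
m=Sd.sel((0,120,70),(7,255,255),(200,130,262,185))|Sd.sel((172,120,70),(179,255,255),(200,130,262,185))
ys,xs=np.where(m); kx,ky=fx(123,-42); print("knob rows",ys.min(),ys.max(),xs.min(),xs.max(),[Sd.proj(np.vstack([cyl(0,0,11,z,z)+[kx/1000,ky/1000,0]])).round(1)[:,1].tolist().__class__ and (Sd.proj(cyl(0,0,11,z,z)+[kx/1000,ky/1000,0])[:,1].min().round(1),Sd.proj(cyl(0,0,11,z,z)+[kx/1000,ky/1000,0])[:,1].max().round(1)) for z in(60,85,68,93)])
E
```

```text
at [ 441.6 -303.1   69.6] head -17.9 tilt [ 0.0019 -0.0015] q6 70.8 t 22.62 F [-0.1 -0.4  0. ] w 0.498 g 0.0
turn az -0.1 | shift tool mm [-0.4  0.8 49.6] rows 2.0
block T [519.6  48.2] 79.1 0.117 127 exp 521.9 50.2
block S [522.1  48.1] 83.1 0.18 125 exp 521.9 50.2
cover top [614.5  34.6] exp 615.7 34.7 0.091
knob rows 161 168 209 215 [(np.float64(165.1), np.float64(168.7)), (np.float64(158.3), np.float64(161.9)), (np.float64(162.9), np.float64(166.5)), (np.float64(156.1), np.float64(159.6))]
```

Block in bay, cover open and plunger down all check out numerically. Now I grip the stick.

Request:
{"api": "drive_tool", "payload": {"rows": [[0, 0, 0, 0, 0.0005, 0.025, 0.5], [0, 0, 0, 0, 0, 0.015, 0.5], [0, 0, 0, 0, 0, 0.0105, 0.5], [0, 0, 0, 0, 0, 0, 0.5], [0, 0, 0, 0, 0, 0, 0.3], [0, 0, 0, 0, 0, 0, 0], [0, 0, 0, 0, 0, 0, 0], [0, 0, 0, 0, 0, 0, 0]], "force": 70}}

```text
time: 23.38
tool_pos: [0.4412, -0.3041, 0.019]
tcp_rot: [3.102, -0.492, 0.003]
wrist_force: [0.6, 1.0, 2.8]
width: 0.19
grip_force: 69.2
```

Request:
{"api": "drive_tool", "payload": {"rows": [[0, 0, 0, 0, 0, 0, 0], [0, 0, 0, 0, 0, 0, 0]]}}

```text
time: 23.55
tool_pos: [0.4413, -0.304, 0.0189]
tcp_rot: [3.102, -0.492, 0.003]
wrist_force: [-0.5, 1.2, 5.5]
width: 0.191
grip_force: 69.6
```

```bash
python3 tgt.py w 441 -303.7 20 -17.8
```

```text
at [ 441.3 -304.    18.9] head -18.0 tilt [ 0.0019 -0.0013] q6 70.8 t 23.55 F [-0.5  1.2  5.5] w 0.191 g 69.55567359924316
turn az -0.2 | shift tool mm [-0.4 -0.3 -1.1] rows 1.0
```

Request:
{"api": "drive_tool", "payload": {"rows": [[0, 0, 0, 0, 0, -0.02, 0], [0, 0, 0, 0, 0, -0.035, 0], [0, 0, 0, 0, 0, -0.035, 0], [0, 0, -5, 0, 0, 0, 0], [0, 0, -7, 0, 0, 0, 0], [0, 0, -7, 0, 0, 0, 0], [0, 0, -7, 0, 0, 0, 0], [0, 0, -7, 0, 0, 0, 0]]}}

```text
time: 24.22
tool_pos: [0.4399, -0.3032, 0.1075]
tcp_rot: [-3.113, -0.419, 0.001]
wrist_force: [0.2, 0.5, -0.8]
width: 0.19
grip_force: 68.8
```

Request:
{"api": "drive_tool", "payload": {"rows": [[0, 0, -7, 0, 0, 0, 0], [0, 0, -7, 0, 0, 0, 0], [0, 0, -7, 0, 0, 0, 0], [0, 0, -7, 0, 0, 0, 0], [0, 0, -7, 0, 0, 0, 0], [0, 0, -7, 0, 0, 0, 0], [0, 0, -7, 0, 0, 0, 0], [0, 0, -7, 0, 0, 0, 0]]}}

```text
time: 24.88
tool_pos: [0.4398, -0.3031, 0.1073]
tcp_rot: [-2.552, -1.831, 0.001]
wrist_force: [0.0, -0.1, -0.4]
width: 0.191
grip_force: 68.8
```

Request:
{"api": "drive_tool", "payload": {"rows": [[0, 0, -5, 0, 0, 0, 0], [0, 0, -3.4, 0, 0, 0, 0], [0, 0, 0, 0, 0, 0, 0], [0, 0, 0, 0, 0, 0, 0]]}}

```text
time: 25.22
tool_pos: [0.44, -0.3032, 0.1074]
tcp_rot: [-2.419, -2.004, 0.0]
wrist_force: [0.2, 0.1, 0.0]
width: 0.192
grip_force: 68.8
```

```bash
python3 tgt.py f 0 -202 90 90
```

```text
world 485.1 -146.4
at [ 440.  -303.2  107.4] head 79.3 tilt [-0.0006  0.0004] q6 -26.5 t 25.22 F [0.2 0.1 0. ] w 0.192 g 68.80486607551575
turn az -0.1 | shift tool mm [162.5  15.6  17.4] rows 4.0
```

Request:
{"api": "drive_tool", "payload": {"rows": [[0, 0, 0, 0.0325, 0.0031, 0, 0], [0, 0, 0, 0.0325, 0.0031, 0, 0], [0, 0, 0, 0.0325, 0.0031, 0, 0], [0, 0, 0, 0.0325, 0.0031, 0, 0], [0, 0, 0, 0.0325, 0.0031, 0, 0], [0, 0, 0, 0, 0, 0.015, 0], [0, 0, 0, 0, 0, 0, 0], [0, 0, 0, 0, 0, 0, 0]]}}

```text
time: 25.88
tool_pos: [0.4844, -0.1459, 0.0919]
tcp_rot: [-2.416, -2.005, 0.003]
wrist_force: [0.2, 0.2, -1.1]
width: 0.192
grip_force: 68.8
```

Request:
{"api": "drive_tool", "payload": {"rows": [[0, 0, 0, 0, 0, 0, 0], [0, 0, 0, 0, 0, 0, 0]]}}

```text
time: 26.05
tool_pos: [0.4856, -0.1475, 0.0932]
tcp_rot: [2.419, 2.004, 0.0]
wrist_force: [-0.1, -0.2, -0.5]
width: 0.186
grip_force: 68.8
```

```bash
python3 tgt.py f 0 -202 60 90; python3 - <<'E'
from h import *
from tgt import *
s=status.read_state(); p=s["tool_pos"]; zb=p[2]*1000-14.9
for n in("side","top"):
    c=Cam(n); h=np.radians(heading(s)[0]); o=[p[0]+.021*np.cos(h),p[1]+.021*np.sin(h)]
    q=c.proj(place(box(5,145,-9,9,zb,zb+16),[*o,h])); l,t=np.floor(q.min(0)).astype(int)-5; r,b=np.ceil(q.max(0)).astype(int)+5
    sv=c.hsv[t:b,l:r].astype(int); m=np.zeros((384,512),bool); m[t:b,l:r]=(sv[...,2]>150)&(sv[...,1]<60)
    hull=np.zeros((384,512),np.uint8); cv2.fillConvexPoly(hull,cv2.convexHull(q.astype(np.int32)),1); hull=cv2.dilate(hull,np.ones((7,7)))>0; m&=hull
    print(n,m.sum())
    if m.sum()>60:
        v,f=fit([(c,m)],[box(5,145,-9,9,zb,zb+16)],[*o,h]); nz=place(np.array([[.145,0,0]]),v)[0]*1000
        d=np.array([nz[0]-X0,nz[1]-Y0]); cc,ss=np.cos(np.radians(YAW)),np.sin(np.radians(YAW))
        print("yaw",np.degrees(v[2]).round(1),"nose fx",np.round([cc*d[0]+ss*d[1],-ss*d[0]+cc*d[1]],1),round(f,3))
    if n=="side": cv2.imwrite("pics/n1.png",cv2.resize(c.im[130:250,160:320],None,fx=4.8,fy=4.8,interpolation=cv2.INTER_CUBIC)[...,::-1])
E
```

```text
world 485.1 -146.4
at [ 485.6 -147.5   93.2] head 79.3 tilt [ 0.0005 -0.0004] q6 -9.0 t 26.05 F [-0.1 -0.2 -0.5] w 0.186 g 68.83564710617065
turn az -0.1 | shift tool mm [ 1.  -0.6 33.2] rows 1.0
side 153
yaw 82.0 nose fx [  1.7 -43.6] 0.837
top 408
yaw 78.4 nose fx [  1.9 -40.2] 0.298
```

View pics/n1.png

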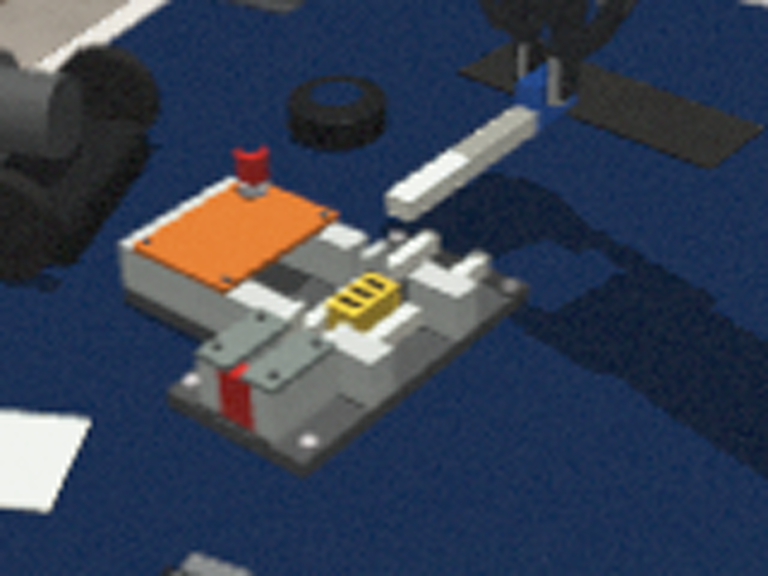

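The picture shows the stick held level at (465,165) and aligned with the channel. The yellow block lies in the bay (362,300), the cover is open and the knob (252,165) is down. Lower the stick and push.

Request:
{"api": "drive_tool", "payload": {"rows": [[0, 0, 0, 0, -0.0006, 0.025, 0], [0, 0, 0, 0, 0, 0.02, 0], [0, 0, 0, 0, 0, 0.012, 0], [0, 0, 0, 0, 0, 0.005, 0], [0, 0, 0, 0, 0, 0.0025, 0], [0, 0, 0, 0, 0, 0, 0], [0, 0, 0, 0, 0, 0, 0], [0, 0, 0, 0, 0, 0, 0]]}}

```text
time: 26.82
tool_pos: [0.486, -0.1468, 0.0293]
tcp_rot: [2.416, 2.005, 0.002]
wrist_force: [-0.4, -0.6, -1.0]
width: 0.196
grip_force: 68.9
```

```bash
python3 tgt.py f 0 -202 28 90
```

```text
world 485.1 -146.4
at [ 486.  -146.8   29.3] head 79.4 tilt [ 0.002  -0.0007] q6 -9.0 t 26.82 F [-0.4 -0.6 -1. ] w 0.196 g 68.86186480522156
turn az -0.0 | shift tool mm [ 0.3 -0.9  1.3] rows 1.0
```

Free of contact. Pushing along tool x, about 70 mm to begin with.

Request:
{"api": "drive_tool", "payload": {"rows": [[0, 0, 0, 0.008, -0.0006, 0, 0], [0, 0, 0, 0.008, 0, 0, 0], [0, 0, 0, 0.01, 0, 0, 0], [0, 0, 0, 0.01, 0, 0, 0], [0, 0, 0, 0.01, 0, 0, 0], [0, 0, 0, 0.01, 0, 0, 0], [0, 0, 0, 0, 0, 0, 0], [0, 0, 0, 0, 0, 0, 0]]}}

```text
time: 27.48
tool_pos: [0.4945, -0.0901, 0.028]
tcp_rot: [-2.415, -2.008, 0.0]
wrist_force: [0.5, -0.2, -0.6]
width: 0.193
grip_force: 68.8
```

Request:
{"api": "drive_tool", "payload": {"rows": [[0, 0, 0, 0.007, 0, 0, 0], [0, 0, 0, 0.007, 0, 0, 0], [0, 0, 0, 0, 0, 0, 0], [0, 0, 0, 0, 0, 0, 0]]}}

```text
time: 27.82
tool_pos: [0.4971, -0.0771, 0.0281]
tcp_rot: [-2.417, -2.007, 0.0]
wrist_force: [0.5, 0.3, -1.1]
width: 0.188
grip_force: 68.8
```

```bash
python3 tgt.py f 0 -113 28 90
```

```text
world 501.5 -58.9
at [497.1 -77.1  28.1] head 79.4 tilt [-0.0003  0.0001] q6 -1.1 t 27.82 F [ 0.5  0.3 -1.1] w 0.188 g 68.83254289627075
turn az 0.0 | shift tool mm [18.7  1.   0.1] rows 1.0
```

Request:
{"api": "drive_tool", "payload": {"rows": [[0, 0, 0, 0.005, 0.0005, 0, 0], [0, 0, 0, 0.005, 0.0005, 0, 0], [0, 0, 0, 0.003, 0, 0, 0], [0, 0, 0, 0, 0, 0, 0], [0, 0, 0, 0, 0, 0, 0], [0, 0, 0, 0, 0, 0, 0]]}}

```text
time: 28.32
tool_pos: [0.5005, -0.0648, 0.0282]
tcp_rot: [-2.417, -2.007, -0.0]
wrist_force: [0.2, -0.0, 0.4]
width: 0.19
grip_force: 68.8
```

Request:
{"api": "drive_tool", "payload": {"rows": [[0, 0, 0, 0.002, 0, 0, 0], [0, 0, 0, 0.001, 0, 0, 0], [0, 0, 0, 0, 0, 0, 0], [0, 0, 0, 0, 0, 0, 0]]}}

```text
time: 28.65
tool_pos: [0.5011, -0.0619, 0.0282]
tcp_rot: [-2.417, -2.006, -0.0]
wrist_force: [-0.7, -0.5, -0.0]
width: 0.193
grip_force: 68.8
```

Request:
{"api": "drive_tool", "payload": {"rows": [[0, 0, 0, 0.001, 0, 0, 0], [0, 0, 0, 0.001, 0, 0, 0], [0, 0, 0, 0, 0, 0, 0], [0, 0, 0, 0, 0, 0, 0]]}}

```text
time: 28.98
tool_pos: [0.5015, -0.0599, 0.0282]
tcp_rot: [-2.417, -2.006, -0.0]
wrist_force: [0.8, -0.0, -1.3]
width: 0.195
grip_force: 68.8
```

Request:
{"api": "drive_tool", "payload": {"rows": [[0, 0, 0, 0.001, 0, 0, 0], [0, 0, 0, 0.001, 0, 0, 0], [0, 0, 0, 0, 0, 0, 0], [0, 0, 0, 0, 0, 0, 0]]}}

```text
time: 29.32
tool_pos: [0.5019, -0.0579, 0.0282]
tcp_rot: [-2.417, -2.006, -0.0]
wrist_force: [0.0, 0.5, 0.1]
width: 0.189
grip_force: 68.8
```

```bash
python3 tgt.py f 0 -113 28 90; python3 - <<'E'
from h import *
from tgt import fx
for n in("top","side"):
    c=Cam(n); x,y=fx(0,70); u,v=c.proj([[x/1000,y/1000,.045]])[0].astype(int)
    m=c.sel((20,90,50),(36,255,255),(u-25,v-25,u+25,v+25)); ys,xs=np.where(m); print(n,m.sum(),(xs.mean(),ys.mean()) if m.any() else "")
E
```

```text
world 501.5 -58.9
at [501.9 -57.9  28.2] head 79.4 tilt [0.0001 0.0002] q6 1.2 t 29.32 F [0.  0.5 0.1] w 0.189 g 68.8345205783844
turn az -0.0 | shift tool mm [-1.1 -0.2  0.2] rows 1.0
top 95 (np.float64(243.9578947368421), np.float64(165.0421052631579))
side 14 (np.float64(216.28571428571428), np.float64(201.42857142857142))
```

```bash
cat > yb.py <<'E'
from h import *
from tgt import X0,Y0,YAW,fx
for n in("top","side"):
    c=Cam(n); x,y=fx(0,40); u,v=c.proj([[x/1000,y/1000,.042]])[0].astype(int)
    def F(m,z=.042):
        ys,xs=np.where(m); P=c.ray(np.c_[xs,ys],z)[:,:2]*1000-[X0,Y0]; a=np.radians(YAW); cc,ss=np.cos(a),np.sin(a)
        q=np.c_[cc*P[:,0]+ss*P[:,1],-ss*P[:,0]+cc*P[:,1]]; return m.sum(),q.min(0).round(1),q.max(0).round(1)
    m=c.sel((20,90,50),(36,255,255),(u-30,v-30,u+30,v+30)); 
    print(n,"yellow fx extents",F(m) if m.any() else 0)
    # white bar pixels near the nose: along centre line
    ln=[(yy,c.im[tuple(np.round(c.proj([[*(np.array(fx(0,yy))/1000),.028]])[0]).astype(int)[::-1])].tolist()) for yy in range(0,100,8)]
    print(ln)
E
python3 yb.py
```

```text
top yellow fx extents (np.int64(184), array([-10.1, -33.4]), array([97.7, 93.3]))
[(0, [221, 224, 228]), (8, [220, 223, 227]), (16, [221, 224, 228]), (24, [220, 222, 227]), (32, [221, 223, 228]), (40, [221, 223, 227]), (48, [213, 214, 215]), (56, [185, 179, 50]), (64, [164, 164, 102]), (72, [143, 136, 87]), (80, [168, 165, 107]), (88, [180, 176, 82]), (96, [186, 116, 57])]
side yellow fx extents (np.int64(14), array([ 5.1, 52.2]), array([11.4, 90.9]))
[(0, [240, 243, 238]), (8, [240, 243, 238]), (16, [240, 243, 238]), (24, [230, 234, 227]), (32, [213, 218, 211]), (40, [92, 97, 92]), (48, [141, 151, 145]), (56, [141, 152, 145]), (64, [140, 151, 142]), (72, [134, 143, 138]), (80, [78, 82, 80]), (88, [138, 150, 145]), (96, [117, 121, 116])]
```

Through the roof slit, the line reads white bar up to about y=51, then yellow to about 94, then red. It's nearly home, so I creep until contact force shows.

Request:
{"api": "drive_tool", "payload": {"rows": [[0, 0, 0, 0.001, 0, 0, 0], [0, 0, 0, 0.0005, 0, 0, 0], [0, 0, 0, 0, 0, 0, 0], [0, 0, 0, 0, 0, 0, 0]]}}

```text
time: 29.85
tool_pos: [0.5021, -0.0565, 0.0282]
tcp_rot: [2.417, 2.007, 0.0]
wrist_force: [0.3, 0.2, -0.9]
width: 0.193
grip_force: 68.8
```

Request:
{"api": "drive_tool", "payload": {"rows": [[0, 0, 0, 0.001, 0, 0, 0], [0, 0, 0, 0.0005, 0, 0, 0], [0, 0, 0, 0, 0, 0, 0], [0, 0, 0, 0, 0, 0, 0]]}}

```text
time: 30.18
tool_pos: [0.5023, -0.0557, 0.0283]
tcp_rot: [2.416, 2.007, -0.001]
wrist_force: [-0.4, -4.2, -0.0]
width: 0.188
grip_force: 68.9
```

Request:
{"api": "drive_tool", "payload": {"rows": [[0, 0, 0, 0.001, 0, 0, 0], [0, 0, 0, 0.0005, 0, 0, 0], [0, 0, 0, 0, 0, 0, 0], [0, 0, 0, 0, 0, 0, 0]]}}

```text
time: 30.52
tool_pos: [0.5024, -0.0557, 0.0284]
tcp_rot: [2.414, 2.007, -0.004]
wrist_force: [-2.8, -11.0, 1.5]
width: 0.192
grip_force: 69.1
```

```bash
python3 yb.py
```

```text
top yellow fx extents (np.int64(178), array([ -4.8, -34.1]), array([96.5, 95.5]))
[(0, [221, 224, 228]), (8, [220, 222, 227]), (16, [221, 224, 228]), (24, [220, 223, 227]), (32, [221, 223, 228]), (40, [220, 223, 227]), (48, [220, 222, 226]), (56, [209, 205, 54]), (64, [158, 157, 104]), (72, [174, 170, 80]), (80, [183, 179, 105]), (88, [146, 143, 92]), (96, [200, 156, 53])]
side yellow fx extents (np.int64(15), array([ 4.7, 55.9]), array([11.4, 90.9]))
[(0, [240, 243, 238]), (8, [240, 243, 238]), (16, [240, 243, 239]), (24, [231, 234, 228]), (32, [214, 219, 213]), (40, [90, 95, 91]), (48, [142, 153, 147]), (56, [141, 151, 146]), (64, [141, 150, 145]), (72, [135, 145, 139]), (80, [80, 85, 83]), (88, [141, 150, 144]), (96, [117, 122, 118])]
```

The force reached 11 N with no further motion, so the block is home against the stop. Retreat.

Request:
{"api": "drive_tool", "payload": {"rows": [[0, 0, 0, -0.01, 0, 0, 0], [0, 0, 0, -0.02, 0, 0, 0], [0, 0, 0, -0.02, 0, 0, 0], [0, 0, 0, -0.02, 0, 0, 0], [0, 0, 0, -0.02, 0, 0, 0], [0, 0, 0, 0, 0, 0, 0], [0, 0, 0, 0, 0, -0.02, 0], [0, 0, 0, 0, 0, -0.03, 0]]}}

```text
time: 31.28
tool_pos: [0.4827, -0.1407, 0.0753]
tcp_rot: [-2.413, -2.0, 0.005]
wrist_force: [-0.1, -0.2, -1.4]
width: 0.195
grip_force: 68.9
```

Request:
{"api": "drive_tool", "payload": {"rows": [[0, 0, 0, 0, 0, -0.03, 0], [0, 0, 0, 0, 0, 0, 0], [0, 0, 0, -0.033, -0.003, 0, 0], [0, 0, 0, -0.033, -0.003, 0, 0], [0, 0, 0, -0.033, -0.003, 0, 0], [0, 0, 0, -0.033, -0.003, 0, 0], [0, 0, 0, -0.033, -0.003, 0, 0], [0, 0, 0, 0, 0, 0, 0]]}}

```text
time: 31.95
tool_pos: [0.4402, -0.3057, 0.1082]
tcp_rot: [2.419, 2.001, -0.001]
wrist_force: [0.6, 0.2, -0.5]
width: 0.195
grip_force: 68.9
```

Request:
{"api": "drive_tool", "payload": {"rows": [[0, 0, 5, 0, 0, 0, 0], [0, 0, 7, 0, 0, 0, 0], [0, 0, 7, 0, 0, 0, 0], [0, 0, 7, 0, 0, 0, 0], [0, 0, 7, 0, 0, 0, 0], [0, 0, 7, 0, 0, 0, 0], [0, 0, 7, 0, 0, 0, 0], [0, 0, 7, 0, 0, 0, 0]]}}

```text
time: 32.62
tool_pos: [0.4412, -0.3, 0.1075]
tcp_rot: [-3.065, -0.681, -0.0]
wrist_force: [0.0, 0.7, -1.0]
width: 0.19
grip_force: 68.9
```

Request:
{"api": "drive_tool", "payload": {"rows": [[0, 0, 7, 0, 0, 0, 0], [0, 0, 7, 0, 0, 0, 0], [0, 0, 7, 0, 0, 0, 0], [0, 0, 7, 0, 0, 0, 0], [0, 0, 7, 0, 0, 0, 0], [0, 0, 5, 0, 0, 0, 0], [0, 0, 0, 0, 0, 0, 0], [0, 0, 0, 0, 0, 0, 0]]}}

```text
time: 33.28
tool_pos: [0.441, -0.3004, 0.1077]
tcp_rot: [-3.116, 0.395, 0.001]
wrist_force: [0.2, 0.1, 0.1]
width: 0.191
grip_force: 68.9
```

```bash
python3 tgt.py w 440 -305 50 -15.5
```

```text
at [ 441.  -300.4  107.7] head -14.4 tilt [-0.0002  0.0011] q6 67.5 t 33.28 F [0.2 0.1 0.1] w 0.191 g 68.8762092590332
turn az 1.1 | shift tool mm [ 0.2  4.7 57.7] rows 2.0
```

Request:
{"api": "drive_tool", "payload": {"rows": [[0, 0, 0, 0, 0.0047, 0.03, 0], [0, 0, 0, 0, 0, 0.03, 0], [0, 0, 0, 0, 0, 0.017, 0], [0, 0, 0, 0, 0, 0.007, 0], [0, 0, 0, 0, 0, 0, 0], [0, 0, 0, 0, 0, 0, 0], [0, 0, 0, 0, 0, 0.003, 0], [0, 0, 0, 0, 0, 0, 0]]}}

```text
time: 33.95
tool_pos: [0.4409, -0.3067, 0.0225]
tcp_rot: [3.115, -0.399, 0.004]
wrist_force: [-0.1, 0.1, -1.1]
width: 0.197
grip_force: 68.9
```

Request:
{"api": "drive_tool", "payload": {"rows": [[0, 0, 0, 0, 0, 0.001, 0], [0, 0, 0, 0, 0, 0.0007, 0], [0, 0, 0, 0, 0, 0, 0], [0, 0, 0, 0, 0, 0, 0]]}}

```text
time: 34.28
tool_pos: [0.4399, -0.3061, 0.0198]
tcp_rot: [3.116, -0.4, 0.001]
wrist_force: [-0.3, -0.2, -1.6]
width: 0.194
grip_force: 68.9
```

Request:
{"api": "drive_tool", "payload": {"rows": [[0, 0, 0, 0, 0, 0.001, 0], [0, 0, 0, 0, 0, 0.0005, 0], [0, 0, 0, 0, 0, 0, 0], [0, 0, 0, 0, 0, 0, 0]]}}

```text
time: 34.62
tool_pos: [0.44, -0.3062, 0.0189]
tcp_rot: [3.116, -0.4, 0.0]
wrist_force: [-2.4, 2.3, 5.4]
width: 0.19
grip_force: 69.7
```

Down on the mat. Release, lift and move clear for a last check.

Request:
{"api": "drive_tool", "payload": {"rows": [[0, 0, 0, 0, 0, 0, 0.5], [0, 0, 0, 0, 0, 0, 0.5], [0, 0, 0, 0, 0, 0, 0.5], [0, 0, 0, 0, 0, -0.02, 0.5], [0, 0, 0, 0, 0, -0.035, 0.5], [0, 0, 0, 0, 0, -0.04, 0.5], [0, 0, 0, 0, 0, -0.04, 0.5], [0, 0, 0, 0, 0, -0.04, 0.5]]}}

```text
time: 35.28
tool_pos: [0.4393, -0.3056, 0.1943]
tcp_rot: [-3.116, 0.4, 0.001]
wrist_force: [0.5, -0.9, 0.3]
width: 0.502
grip_force: 0.0
```

Request:
{"api": "drive_tool", "payload": {"rows": [[0, 0, 0, -0.035, 0.02, 0, 0.5], [0, 0, 0, -0.035, 0.02, 0, 0.5], [0, 0, 0, -0.03, 0.025, 0, 0.5], [0, 0, 0, -0.03, 0.025, 0, 0.5], [0, 0, 0, -0.03, 0.025, 0, 0.5], [0, 0, 0, 0, 0, 0, 0.5], [0, 0, 0, 0, 0, 0, 0.5], [0, 0, 0, 0, 0, 0, 0.5]]}}

```text
time: 35.95
tool_pos: [0.256, -0.3769, 0.1929]
tcp_rot: [-3.115, 0.402, -0.001]
wrist_force: [0.1, 0.1, 0.2]
width: 0.496
grip_force: 0.0
```

```bash
python3 tgt.py w 440 -305 50 -15.5; python3 yb.py | grep top -A1; python3 - <<'E'
from h import *
from tgt import fx
T,Sd=Cam("top"),Cam("side")
for c,b,n in((T,(360,148,402,232),"T"),(Sd,(253,135,320,168),"S")):
    l,t,r,bb=b; s=c.hsv[t:bb,l:r].astype(int); m=np.zeros((384,512),np.uint8); m[t:bb,l:r]=(s[...,2]>140)&(s[...,1]<70)
    q,lab,st,_=cv2.connectedComponentsWithStats(m); m=lab==1+st[1:,4].argmax()
    v,f=fit([(c,m)],[box(5,145,-9,9,4,20)],[.457,-.311,np.radians(-14)]); print(n,"stick",np.round(v[:2]*1000,1),np.degrees(v[2]).round(1),round(f,3))
m=T.sel((8,120,80),(20,255,255),(210,100,310,215)); x,y=fx(95,0)
r=fit([(T,m)],[box(-35,45,-54,54,46.5,51.5)],[x/1000,y/1000,np.radians(-10.6)]); print("cover top",np.round(r[0][:2]*1000,1),"exp",round(x,1),round(y,1))
m=Sd.sel((0,120,70),(7,255,255),(200,130,262,185))|Sd.sel((172,120,70),(179,255,255),(200,130,262,185)); ys,xs=np.where(m); print("knob rows",ys.min(),ys.max())
print([(d["score"],d["bbox"]) for d in masks_of(T.p,"wheel")][:1])
E
```

```text
at [ 256.  -376.9  192.9] head -14.7 tilt [0.0005 0.0002] q6 45.7 t 35.95 F [0.1 0.1 0.2] w 0.496 g 0.0
turn az 0.8 | shift tool mm [ 158.1 -118.5  142.9] rows 4.0
top yellow fx extents (np.int64(184), array([ -7.1, -34.1]), array([95.3, 95.5]))
[(0, [125, 123, 121]), (8, [124, 123, 120]), (16, [124, 123, 120]), (24, [123, 122, 119]), (32, [124, 123, 119]), (40, [123, 122, 119]), (48, [122, 119, 111]), (56, [208, 203, 26]), (64, [157, 157, 104]), (72, [174, 170, 80]), (80, [184, 179, 105]), (88, [145, 142, 92]), (96, [198, 155, 52])]
T stick [ 458.5 -313.8] -14.1 0.118
S stick [ 464.5 -311. ] -16.8 0.195
cover top [614.5  34.7] exp 615.7 34.7
knob rows 161 168
[(0.69, [324.3, 121.8, 348.8, 147.1])]
```

```bash
python3 -c "
from workcell import workorder
print(workorder.finish_job())"
```

```text
the job is handed in; nothing more can be done
None
```

I handed the job in at about 36 s. By the last camera and force checks the cover is locked open, the latch block is home against the red stop, and the stick is back on its mat. I left the wheel and the black blocks alone, but only checked the wheel's position at the end.

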